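# Unload the bead kiln and hang the basket to cool

## Task

Unload the small bead kiln: first turn its heat dial all the way back to off, then swing the lid up past its balance point so that it rests open on its stop by itself. Lift the wire basket out without tipping it, both pieces of glass still inside, and leave it hanging by its loop on the hook of the cooling stand, with the kiln left open and off. Leave the other tools on the bench where they are.

Things in the scene. Friction and masses are not known exactly. Their poses are not given: they have to be found in the camera images.
- kiln: Bench kiln, a blue steel clamshell 210 deep (x) x 260 wide (y) x 190 mm high when shut, with its controller fixed at its -y side. Fixed to the bench, front to its own -x (roughly the robot). Origin on the bench, z up; the clamshell's centre is at x 0, y +45 mm. Open, the lower half's rim is 105 mm and its inner floor 40 mm above the bench, walls 28 mm, cavity 154 x 204 mm.
- controller (a point): Centre of the flat top of the controller, a blue box 150 (x) x 84 (y) x 155 mm high, 8 mm beside the clamshell's -y wall, carrying the heat dial. Its axes are the kiln's.
- kiln_dial (a joint): Angle of the heat dial (rad) about its vertical axis: 0 is off, against its stop; it grows clockwise seen from above, to 1.5 (full heat). 0.7 to 1.2 at the start, so it is turned anticlockwise to go off. Friction about 0.06 Nm; it stays where it is left.
- dial_grip (a point): Point on the dial's axis, 24 mm above the controller's flat top (at 155 mm). The dial is a black bar 62 long, 16 thick, on a low disc of 26 mm radius; the bar's top is 13.5 mm above this point. At off the bar lies along the kiln's x axis, its white line towards the kiln's front. This point's x axis lies along the bar.
- kiln_lid (a joint): Opening angle of the lid (rad): 0 shut, 1.75 leaning back on its stop. The lid is the kiln's upper half, a shell 85 mm high, 0.6 to 1.15 kg, hinged at the rear rim. Let go below its balance point (about 1.1 rad) it falls shut; beyond it, it falls back to the stop by itself, slowed by a damped hinge (0.3 Nm s/rad).
- lid_handle (a point): Centre of the lid's handle: a round wooden bar 14 mm thick, 136 mm long, parallel to the hinge, held 45 mm (to its axis) in front of the lid's front face by two 10 mm steel rods 62 mm either side of its centre, so fingers fit under and behind it (38 mm gap). 127 mm above the bench when shut; moves with the lid.
- lid_hinge (a point): Centre of the lid's hinge axis (which lies along the kiln's y), at the top of the kiln's rear wall, 105 mm above the bench. The handle lies 255 mm in front of this axis and 22 mm higher when the lid is shut.
- basket: Stainless wire basket standing in the kiln, 100 (x) x 120 (y) mm, walls 40 mm high, 0.19 to 0.31 kg. Origin at the centre of its underside, z up. A rigid lifting loop of 8 mm bar stands in its y-z plane: two upright legs from 58 to 106 mm up, 52 mm over their outsides (36 mm between), joined by a crossbar along y; below 58 mm they splay to the walls. Can be pinched across the legs.
- loop (a point): Centre of the loop's crossbar (bar axis), 106 mm above the basket's underside.
- hook_stand: Cooling stand fixed to the bench: a dark base plate 200 x 90 mm (x from -65 to +135 mm), a 18 mm post 225 mm high at x = +115 mm of its frame, and at its top a hook of 10 mm round steel running towards -x. Origin on the bench under the hook's seat. Nothing stands above the hook.
- hook_seat (a point): Top of the hook's bar at its lowest point, where the crossbar should rest; 220 mm above the bench. Its axes are the stand's: the hook opens upward, its arm runs from the post (+x) towards -x.
- hook_tip (a point): Centre of the rounded end of the upturned hook (5 mm radius), 30 mm towards -x from the seat and 237 mm above the bench (top at 242 mm).
- glass_a: Clear green glass dome, 42 mm across and 24 mm high, about 50 g, lying loose in the basket. Origin at the centre of its underside.
- glass_b: The second glass dome, the same, loose in the basket.
- graphite_paddle: Bystander: dark flat paddle, pad 85 x 65 x 14 mm with a wooden handle to its -x, 215 mm long in all, lying on the bench.
- rod_jar: Bystander: glass tumbler, 80 mm across, 110 mm high, with rods standing in it to about 210 mm. Origin under its centre.
- mandrel_block: Bystander: wooden block 90 x 140 x 45 mm with thin steel rods standing in it, about 190 mm high in all. Origin under its centre.
- bead_press: Bystander: aluminium press block 60 x 120 x 35 mm. Origin under its centre.
Mind the look-alikes: they are no part of the job. Of the things shaped like the hook_stand, the dark steel one is meant.

How it is judged:
By the outcome, as a careful person would: the job done as asked, in the order asked, and still so for the second after the job is handed in, with the robot touching nothing.
It also fails if it takes over 72 s, if anything falls off the work surface, if the arm or the gripper's body presses on something with over 40 N, if the wrist force passes 120 N, or if a joint passes its speed limit or range.

## Robot

A 6-joint arm with a two-finger parallel gripper is mounted at the origin on the work surface. World frame = base frame: x ahead of the robot, y to its left, z up, the work surface at z = 0. Lengths are in m, angles in rad, forces in N, time in s.
With the tool pointing down it reaches from about 0.4 to 0.825 m from the base axis. Payload 7 kg.
Tool frame: the origin (TCP) lies midway between the tips of the shut fingers; the grasp point (between the pads) lies 19 mm behind it (r.grasp_offset is the distance from the TCP to the grasp point, in m); z points along the fingers, y is the line along which they close (so a half turn about z gives the same grasp; the last joint's range is limited). The gripper opens to 88 mm and grips with 3 to 60 N. Pads are 19 mm wide; open, the fingers measure 130 mm over their backs; the gripper's body (78 mm by 193 mm) begins 47 mm behind the grasp point.
Start: joints at [1.509, 0.359, 0.012, 0, -1.224, -0.288], TCP at [0.231, 0.634, 0.227] pointing down, gripper open.
Joint ranges: [-3.07, 3.07], [-1.43, 2.12], [-1.02, 1.25], [-3.03, 1.67], [-3.05, -0], [-3.03, 3.03]. Speed limits (rad/s): [2.39, 2.39, 3.01, 3.14, 3.14, 3.14].

## Interface

Orientations are given as a unit quaternion [w, x, y, z].
In Python, from bench import r gives the robot as it stands. The module is installed in compiled form; this text tells all that it offers.
- The arm moves only by the tool move_arm, never from a script. Its argument "commands" is a list of rows, each an object of numbers: "dx", "dy", "dz": the shift along the tool's x, y, z in mm; "rx", "ry", "rz": the turn, a rotation vector about the tool's x, y, z in rad; "grip": the opening, from -1 (shut) to 1 (fully open), so that 0 is half open. In form: [{"dx": .., "dy": .., "dz": .., "rx": .., "ry": .., "rz": .., "grip": ..}, ...]. A call has 1 to 12 rows; each row shifts and turns the commanded pose from where the row before left it, along the tool's axes as they then stand; what a row does not reach is not made up. A row lasts 1/10 s, in which the tool goes at most 50 mm and 8.59 degrees, less where a joint would pass 70% of its speed; a pose out of reach is approached as far as the arm can. A call is refused whole if a number of a shift passes 50 or a number of a turn 0.15, either way. A call with a gripper value outside its range is refused whole. The fingers move at their own pace and stop on an object; "force" is the grip in N (left out, the last holds). Time passes only in rows, so rows that do not move let the fingers close. It gives the time, the measured TCP pose, the force, the opening and the grip force at its end, in the units of the state.
- r.get_obs(): the state, without advancing time (a new reading comes with each control period).
- r.get_image(name): name is "side" or "top" or "wrist"; returns a dict with "img" (400x640x3 uint8, blue, green, red), "vertical_fov" (degrees; the focal length in pixels is half the picture's height over the tangent of half this angle, whatever the lens; pixels are square), "cx", "cy" (the principal point, pixels), "T" (4x4, takes a point from camera to world coordinates); the wrist camera has in their place "hand_eye" (4x4, takes a point from camera to tool coordinates, whose origin is the TCP and whose axes are the flange's). Camera axes: x right, y up, looking along -z (the intrinsics and any distortion apply to the point x, -y, -z); pixel columns grow to the right and rows downward; lengths in m; the calibration is good to about 2 mm. A picture is of the moment at which its call begins: read the wrist's pose just before it. There is no depth.
- r.hand_in(): hands the job in; it is judged then, once.
The state is a dict: "time_s": time; "q": joint angles; "joint_velocities": joint speeds; "tau": joint torques, N m; "position": TCP position; "ee_rot": TCP orientation; "wrist_force": force on the tool from outside, world axes, zero at the start; "ft_torque": the same for the moment, N m; "width": opening from 0.0 (shut) to 1.0 (fully open); "grasp_force": force on a finger pad.
Only numpy, scipy, OpenCV 4.12 (cv2) and the standard library are available. Lean on these libraries where they do the work, as an engineer would, in place of code of your own. Each camera call takes 0.05 s, during which the arm holds its last target. There are 200 camera calls.

## Working session

There is one attempt and no reset: what is moved stays moved. The work goes in short steps, Python scripts to look and compute and a tool call to move; the robot and the scene stay as the last step left them, time stands still between calls to the robot, and variables do not carry over. Pictures are saved under pics/ and viewed, at most 10 in all, crops included, and the job is handed in when it is done.

Besides the shell and the picture viewer there is one more tool, called after "Emit:" by a JSON object that holds its "name" and its "arguments". move_arm: Moves the arm, as the interface text tells. Its arguments: {"type":"object","properties":{"commands":{"type":"array","items":{"type":"object","properties":{"dx":{"type":"number"},"dy":{"type":"number"},"dz":{"type":"number"},"rx":{"type":"number"},"ry":{"type":"number"},"rz":{"type":"number"},"grip":{"type":"number"}}}},"force":{"type":"number"}},"required":["commands"]}

```bash
mkdir -p pics; cat > h.py <<'E'
import numpy as np, cv2
from bench import r
from scipy.spatial.transform import Rotation as R
def pose(o):
    T=np.eye(4);q=o["ee_rot"];T[:3,:3]=R.from_quat([q[1],q[2],q[3],q[0]]).as_matrix();T[:3,3]=o["position"];return T
def cam(n):
    o=r.get_obs();d=r.get_image(n)
    d["Tw"]=pose(o)@d["hand_eye"] if n=="wrist" else np.array(d["T"])
    d["f"]=d["img"].shape[0]/2/np.tan(np.radians(d["vertical_fov"])/2);return d
def ray(d,u,v):
    w=d["Tw"][:3,:3]@np.array([(u-d["cx"])/d["f"],-(v-d["cy"])/d["f"],-1.]);return d["Tw"][:3,3],w
def onz(d,u,v,z):
    c,w=ray(d,u,v);return c+w*(z-c[2])/w[2]
def proj(d,p):
    q=np.linalg.inv(d["Tw"])@np.r_[p,1];return d["cx"]-d["f"]*q[0]/q[2],d["cy"]+d["f"]*q[1]/q[2]
def tri(d1,p1,d2,p2):
    c1,w1=ray(d1,*p1);c2,w2=ray(d2,*p2)
    s=np.linalg.lstsq(np.c_[w1,-w2],c2-c1,rcond=None)[0];a=c1+s[0]*w1;b=c2+s[1]*w2
    return (a+b)/2,np.linalg.norm(a-b)
E
python3 - <<'E'
from h import *
import pickle
for n in("top","side","wrist"):
    d=cam(n);cv2.imwrite(f"pics/{n}0.png",d["img"]);pickle.dump(d,open(n+"0.pkl","wb"))
    print(n,{k:v for k,v in d.items() if k not in("img","Tw")},d["Tw"].round(3).tolist())
o=r.get_obs();print({k:np.round(v,3).tolist() for k,v in o.items()},r.grasp_offset)
E
```

```text
top {'vertical_fov': 51.9260596746428, 'cx': 322.7242653894727, 'cy': 196.2273382848264, 'T': array([[ 2.75617957e-02,  9.95151490e-01, -9.44132418e-02,
         2.93742956e-01],
       [-9.99615658e-01,  2.77200911e-02,  3.65281074e-04,
         6.80692871e-03],
       [ 2.98065367e-03,  9.43668870e-02,  9.95533026e-01,
         1.72532610e+00],
       [ 0.00000000e+00,  0.00000000e+00,  0.00000000e+00,
         1.00000000e+00]]), 'f': np.float64(410.7332025213309)} [[0.028, 0.995, -0.094, 0.294], [-1.0, 0.028, 0.0, 0.007], [0.003, 0.094, 0.996, 1.725], [0.0, 0.0, 0.0, 1.0]]
side {'vertical_fov': 56.53379107326315, 'cx': 320.3894906552623, 'cy': 198.99803522433103, 'T': array([[ 0.93061424,  0.25961608, -0.25798572,  0.08619708],
       [-0.36599631,  0.66387822, -0.6521598 , -0.89654124],
       [ 0.00195993,  0.70133102,  0.71283305,  1.1465566 ],
       [ 0.        ,  0.        ,  0.        ,  1.        ]]), 'f': np.float64(371.9549941572579)} [[0.931, 0.26, -0.258, 0.086], [-0.366, 0.664, -0.652, -0.897], [0.002, 0.701, 0.713, 1.147], [0.0, 0.0, 0.0, 1.0]]
wrist {'vertical_fov':
[... 255 characters left out ...]
      [ 1.61359242e-04,  2.44629890e-01, -9.69616517e-01,
        -1.58634457e-01],
       [ 0.00000000e+00,  0.00000000e+00,  0.00000000e+00,
         1.00000000e+00]]), 'f': np.float64(312.53830128828986)} [[-0.343, 0.911, 0.23, 0.294], [-0.939, -0.333, -0.083, 0.611], [0.001, -0.244, 0.97, 0.384], [0.0, 0.0, 0.0, 1.0]]
{'time_s': 0.15, 'q': [1.509, 0.359, 0.011, -0.0, -1.224, -0.288], 'joint_velocities': [-0.0, -0.0, 0.002, 0.004, -0.001, 0.0], 'tau': [-0.001, -58.328, 29.329, 7.001, 0.009, -0.0], 'position': [0.231, 0.634, 0.226], 'ee_rot': [0.001, 0.985, -0.174, -0.0], 'wrist_force': [0.384, 0.224, -0.093], 'ft_torque': [-0.073, -0.001, 0.032], 'grasp_force': 0.0, 'width': 0.995} 0.0188
```

View pics/top0.png

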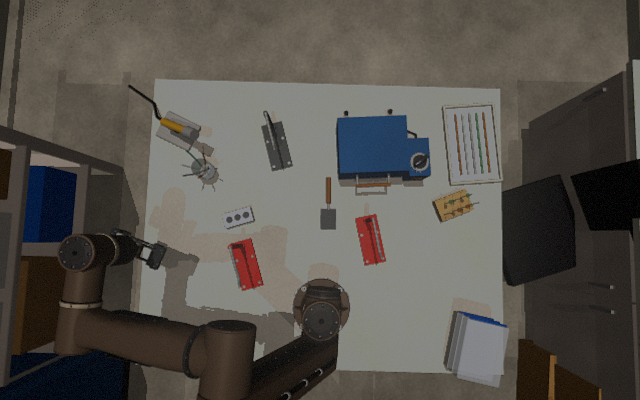

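View pics/side0.png

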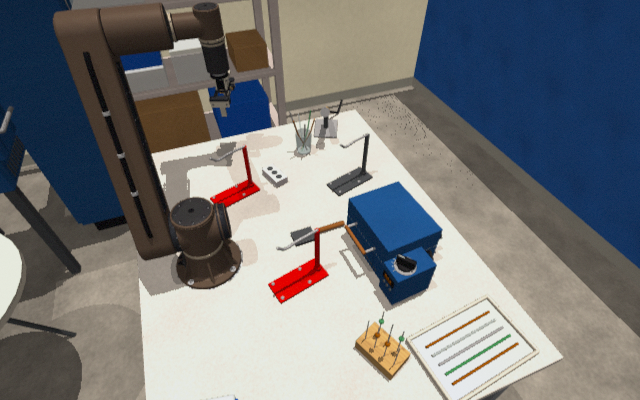

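The top view shows the kiln (337–408,115–180), controller and dial (420,161), and the dark stand (276,145). The side view shows the dark stand with its hook from post top (365,137) to tip (343,147), and the dial at (405,263). Next I'll make enlarged crops for exact pixels.

```bash
python3 - <<'E'
from h import *
import pickle
t=pickle.load(open("top0.pkl","rb"));s=pickle.load(open("side0.pkl","rb"))
a=cv2.resize(t["img"][95:215,245:445],None,fx=4,fy=4,interpolation=cv2.INTER_CUBIC)
b=s["img"][125:305,320:450]
b=cv2.resize(b,None,fx=4,fy=4,interpolation=cv2.INTER_CUBIC)[:600]
cv2.imwrite("pics/a.png",a);cv2.imwrite("pics/b.png",b)
# kiln blue mask, top
hsv=cv2.cvtColor(t["img"],cv2.COLOR_BGR2HSV)
m=cv2.inRange(hsv,(95,100,30),(125,255,255));m[:, :320]=0;m[:,440:]=0;m[200:]=0
for c in cv2.findContours(m,0,2)[0]:
    if cv2.contourArea(c)>300:
        ap=cv2.approxPolyDP(c,3,True)[:,0];print(ap.tolist())
        for p in ap: print(p,onz(t,*p,.19).round(3),onz(t,*p,.155).round(3))
E
```

```text
[[427, 138], [406, 137], [405, 115], [338, 118], [339, 171], [395, 174], [394, 170], [408, 170], [410, 176], [429, 175]]
[427 138] [ 0.673 -0.385  0.19 ] [ 0.682 -0.394  0.155]
[406 137] [ 0.675 -0.305  0.19 ] [ 0.683 -0.312  0.155]
[405 115] [ 0.76 -0.3   0.19] [ 0.771 -0.307  0.155]
[338 118] [ 0.741 -0.044  0.19 ] [ 0.752 -0.045  0.155]
[339 171] [ 0.537 -0.053  0.19 ] [ 0.542 -0.054  0.155]
[395 174] [ 0.531 -0.264  0.19 ] [ 0.537 -0.27   0.155]
[394 170] [ 0.546 -0.26   0.19 ] [ 0.552 -0.266  0.155]
[408 170] [ 0.548 -0.313  0.19 ] [ 0.554 -0.321  0.155]
[410 176] [ 0.525 -0.321  0.19 ] [ 0.53  -0.328  0.155]
[429 175] [ 0.531 -0.393  0.19 ] [ 0.536 -0.402  0.155]
```

View pics/a.png

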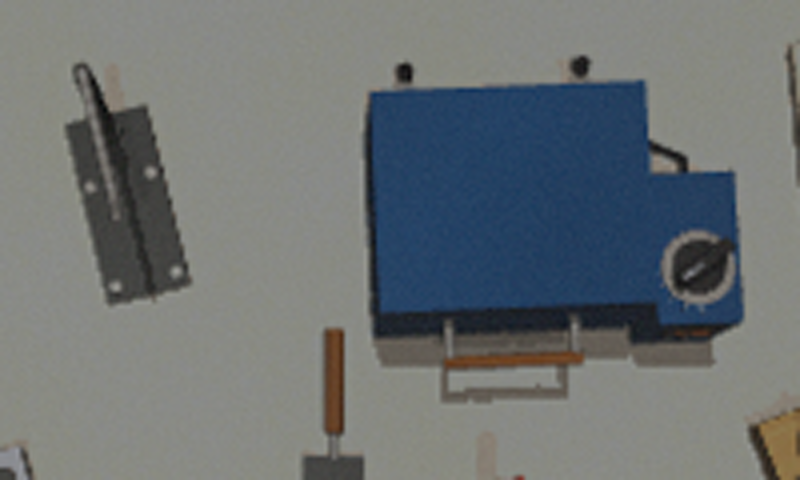

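View pics/b.png

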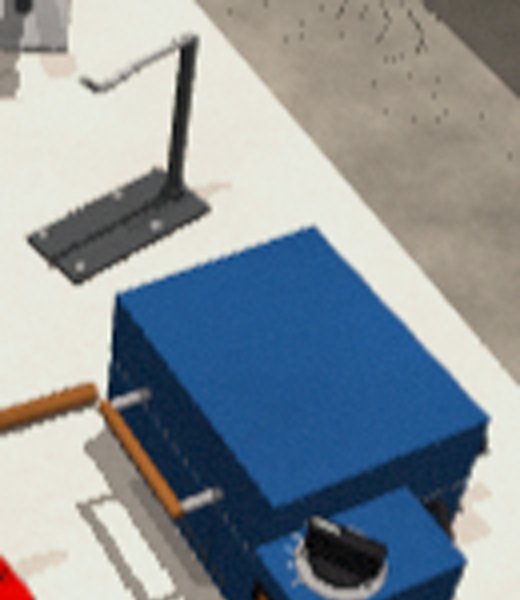

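```bash
python3 - <<'E'
from h import *
import pickle
t=pickle.load(open("top0.pkl","rb"));s=pickle.load(open("side0.pkl","rb"))
A=lambda x,y:(245+x/4-.375,95+y/4-.375)
B=lambda x,y:(320+x/4-.375,125+y/4-.375)
def P(n,z,*ps):
    q=np.array([onz(t,*A(*p),z) for p in ps]);print(n,q.round(4).tolist());return q
k=P("kiln top",.19,(370,93),(645,82),(660,303),(378,312))
e=[k[0]-k[1],k[3]-k[2],];print([np.degrees(np.arctan2(-v[0],v[1])).round(2) for v in e],[np.degrees(np.arctan2(v[1],v[0])).round(2) for v in (k[0]-k[3],)],[np.linalg.norm(v).round(3) for v in e])
c=P("ctrl",.155,(735,172),(742,325),(660,323));v=c[0]-c[1];print(np.degrees(np.arctan2(v[1],v[0])))
P("dial disc",.162,(699,266))
b=P("bar",.192,(673,288),(735,243));v=b[0]-b[1];print("bar dir",np.degrees(np.arctan2(v[1],v[0])),b.mean(0))
h=P("handle",.127,(445,360),(582,357));v=h[0]-h[1];print(np.degrees(np.arctan2(-v[0],v[1])),h.mean(0),np.linalg.norm(v))
p=P("plate",.008,(66,124),(147,105),(190,284),(108,304));v=p[0]-p[3]+p[1]-p[2];print("yaw",np.degrees(np.arctan2(v[1],v[0])),p.mean(0))
P("tip",.24,(115,218));P("post",.225,(81,67))
print(tri(t,A(115,218),s,B(86,80)),tri(t,A(81,67),s,B(190,40)))
hs=np.array([onz(s,*B(*q),.127) for q in((105,405),(180,512))]);print("side handle",hs.round(4))
ks=np.array([onz(s,*B(*q),.19) for q in((118,294),(314,228),(487,420),(272,507))]);print("side kiln",ks.round(4))
E
```

```text
kiln top [[0.7418, -0.0405, 0.19], [0.76, -0.3034, 0.19], [0.5466, -0.3194, 0.19], [0.5306, -0.0532, 0.19]]
[np.float64(3.97), np.float64(3.45)] [np.float64(3.44)] [np.float64(0.264), np.float64(0.267)]
ctrl [[0.6834, -0.3989, 0.155], [0.5331, -0.4062, 0.155], [0.5329, -0.327, 0.155]]
2.763768478971435
dial disc [[0.5883, -0.3627, 0.162]]
bar [[0.5609, -0.3311, 0.192], [0.6057, -0.3896, 0.192]]
bar dir 127.45007253824915 [ 0.58332681 -0.36035682  0.192     ]
handle [[0.4946, -0.1224, 0.127], [0.5013, -0.2567, 0.127]]
2.863371124823793 [ 0.49797047 -0.18955585  0.127     ] 0.13441678958024708
plate [[0.7518, 0.2773, 0.008], [0.775, 0.1917, 0.008], [0.5829, 0.1391, 0.008], [0.5592, 0.2249, 0.008]]
yaw 15.266308243910277 [0.66722991 0.20824967 0.008     ]
tip [[0.6032, 0.1921, 0.24]]
post [[0.7487, 0.2314, 0.225]]
(array([0.60506835, 0.19255264, 0.23478547]), np.float64(0.0016395301234752653)) (array([0.74723086, 0.2330191 , 0.22024186]), np.float64(0.006003957678988844))
side handle [[ 0.4909 -0.1231  0.127 ]
 [ 0.5012 -0.2539  0.127 ]]
side kiln [[ 0.5308 -0.0551  0.19  ]
 [ 0.7401 -0.0427  0.19  ]
 [ 0.7562 -0.3021  0.19  ]
 [ 0.5456 -0.3158  0.19  ]]
```

Emit:
{"name": "move_arm", "arguments": {"commands": [{"dz": -28, "rz": 0.142, "grip": 1}, {"dz": -28, "rz": 0.142, "grip": 1}, {"dz": -28, "rz": 0.142, "grip": 1}, {"dz": -28, "rz": 0.142, "grip": 1}, {"dx": 43.8, "dy": 6, "grip": 1}, {"dx": 43.8, "dy": 6, "grip": 1}, {"dx": 43.8, "dy": 6, "grip": 1}, {"dx": 43.8, "dy": 6, "grip": 1}, {"dx": 43.8, "dy": 6, "grip": 1}, {"dx": 43.8, "dy": 6, "grip": 1}, {"dx": 43.8, "dy": 6, "grip": 1}, {"dx": 43.8, "dy": 6, "grip": 1}]}}

```text
schema error: expected keys dx, dy, dz, rx, ry, rz, grip
```

Emit:
{"name": "move_arm", "arguments": {"commands": [{"dx": 43.8, "dy": 6, "grip": 1}, {"dx": 43.8, "dy": 6, "grip": 1}, {"dx": 40.6, "dy": 18.9, "grip": 1}, {"dx": 40.6, "dy": 18.9, "grip": 1}, {"dx": 40.6, "dy": 18.9, "grip": 1}, {"dx": 40.6, "dy": 18.9, "grip": 1}, {"dx": 40.6, "dy": 18.9, "grip": 1}, {"dx": 40.6, "dy": 18.9, "grip": 1}, {"dx": 40.6, "dy": 18.9, "grip": 1}, {"dx": 40.6, "dy": 18.9, "grip": 1}, {"dx": 40.6, "dy": 18.9, "grip": 1}, {"dx": 40.6, "dy": 18.9, "grip": 1}]}}

```text
schema error: expected keys dx, dy, dz, rx, ry, rz, grip
```

Emit:
{"name": "move_arm", "arguments": {"commands": [{"dx": 40.6, "dy": 18.9, "grip": 1}, {"dx": 40.6, "dy": 18.9, "grip": 1}, {"dx": 40.6, "dy": 18.9, "grip": 1}, {"dx": 40.6, "dy": 18.9, "grip": 1}, {"grip": 1}, {"grip": 1}]}}

```text
schema error: expected keys dx, dy, dz, rx, ry, rz, grip
```

```bash
python3 - <<'E'
from h import *
import pickle
o=r.get_obs();T=pose(o);print(o["time_s"],T.round(4).tolist(),np.degrees(np.arctan2(T[1,0],T[0,0])),o["q"])
d=cam("wrist");pickle.dump(d,open("w1.pkl","wb"));cv2.imwrite("pics/w1.png",d["img"])
print(proj(d,[.586,-.362,.19]))
E
```

```text
0.15 [[0.9394, -0.3428, -0.0003, 0.2313], [-0.3428, -0.9394, -0.0012, 0.6338], [0.0002, 0.0013, -1.0, 0.2258], [0.0, 0.0, 0.0, 1.0]] -20.04773857346228 [ 1.50907466e+00  3.59215738e-01  1.12617890e-02 -2.25639418e-04
 -1.22409958e+00 -2.88100674e-01]
(np.float64(6562.615100535238), np.float64(-4696.500957258113))
```

View pics/w1.png

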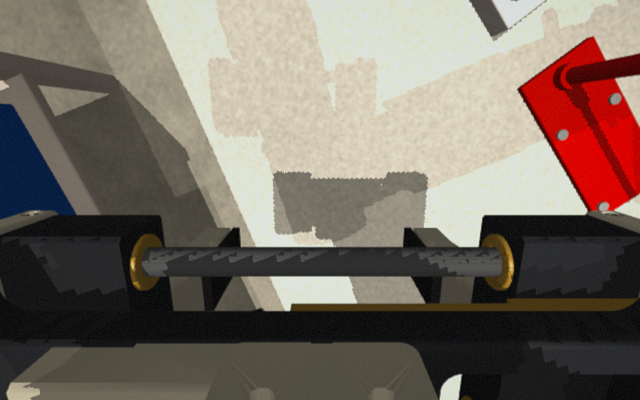

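All keys are required in every row. The wrist picture shows the open fingers at rows 210–300 and a red look-alike stand at upper right. Moving now.

Emit:
{"name": "move_arm", "arguments": {"commands": [{"dx": 0, "dy": 0, "dz": -28, "rx": 0, "ry": 0, "rz": 0.142, "grip": 1}, {"dx": 0, "dy": 0, "dz": -28, "rx": 0, "ry": 0, "rz": 0.142, "grip": 1}, {"dx": 0, "dy": 0, "dz": -28, "rx": 0, "ry": 0, "rz": 0.142, "grip": 1}, {"dx": 0, "dy": 0, "dz": -28, "rx": 0, "ry": 0, "rz": 0.142, "grip": 1}, {"dx": 43.8, "dy": 6, "dz": 0, "rx": 0, "ry": 0, "rz": 0, "grip": 1}, {"dx": 43.8, "dy": 6, "dz": 0, "rx": 0, "ry": 0, "rz": 0, "grip": 1}, {"dx": 43.8, "dy": 6, "dz": 0, "rx": 0, "ry": 0, "rz": 0, "grip": 1}, {"dx": 43.8, "dy": 6, "dz": 0, "rx": 0, "ry": 0, "rz": 0, "grip": 1}, {"dx": 43.8, "dy": 6, "dz": 0, "rx": 0, "ry": 0, "rz": 0, "grip": 1}, {"dx": 43.8, "dy": 6, "dz": 0, "rx": 0, "ry": 0, "rz": 0, "grip": 1}, {"dx": 43.8, "dy": 6, "dz": 0, "rx": 0, "ry": 0, "rz": 0, "grip": 1}, {"dx": 43.8, "dy": 6, "dz": 0, "rx": 0, "ry": 0, "rz": 0, "grip": 1}]}}

```text
time_s: 1.4
position: [0.4065, 0.3249, 0.3387]
ee_rot: [-0.0, 0.897, -0.443, -0.0]
wrist_force: [0.6, 0.7, -0.1]
width: 1.0
grasp_force: 0.0
```

Emit:
{"name": "move_arm", "arguments": {"commands": [{"dx": 43.8, "dy": 6, "dz": 0, "rx": 0, "ry": 0, "rz": 0, "grip": 1}, {"dx": 43.8, "dy": 6, "dz": 0, "rx": 0, "ry": 0, "rz": 0, "grip": 1}, {"dx": 40.6, "dy": 18.9, "dz": 0, "rx": 0, "ry": 0, "rz": 0, "grip": 1}, {"dx": 40.6, "dy": 18.9, "dz": 0, "rx": 0, "ry": 0, "rz": 0, "grip": 1}, {"dx": 40.6, "dy": 18.9, "dz": 0, "rx": 0, "ry": 0, "rz": 0, "grip": 1}, {"dx": 40.6, "dy": 18.9, "dz": 0, "rx": 0, "ry": 0, "rz": 0, "grip": 1}, {"dx": 40.6, "dy": 18.9, "dz": 0, "rx": 0, "ry": 0, "rz": 0, "grip": 1}, {"dx": 40.6, "dy": 18.9, "dz": 0, "rx": 0, "ry": 0, "rz": 0, "grip": 1}, {"dx": 40.6, "dy": 18.9, "dz": 0, "rx": 0, "ry": 0, "rz": 0, "grip": 1}, {"dx": 40.6, "dy": 18.9, "dz": 0, "rx": 0, "ry": 0, "rz": 0, "grip": 1}, {"dx": 40.6, "dy": 18.9, "dz": 0, "rx": 0, "ry": 0, "rz": 0, "grip": 1}, {"dx": 40.6, "dy": 18.9, "dz": 0, "rx": 0, "ry": 0, "rz": 0, "grip": 1}]}}

```text
time_s: 2.6
position: [0.5463, -0.1894, 0.3386]
ee_rot: [-0.0, 0.897, -0.443, 0.0]
wrist_force: [0.9, 0.3, 0.4]
width: 0.999
grasp_force: 0.0
```

Emit:
{"name": "move_arm", "arguments": {"commands": [{"dx": 40.6, "dy": 18.9, "dz": 0, "rx": 0, "ry": 0, "rz": 0, "grip": 1}, {"dx": 40.6, "dy": 18.9, "dz": 0, "rx": 0, "ry": 0, "rz": 0, "grip": 1}, {"dx": 0, "dy": 0, "dz": 0, "rx": 0, "ry": 0, "rz": 0, "grip": 1}, {"dx": 0, "dy": 0, "dz": 0, "rx": 0, "ry": 0, "rz": 0, "grip": 1}]}}

```text
time_s: 3.0
position: [0.5653, -0.2761, 0.3375]
ee_rot: [0.0, 0.896, -0.444, -0.001]
wrist_force: [-0.5, -0.1, -1.0]
width: 1.001
grasp_force: 0.0
```

```bash
python3 - <<'E'
from h import *
import pickle
o=r.get_obs();T=pose(o);print(o["time_s"],T[:3,3].round(4).tolist(),T[:3,2],np.degrees(np.arctan2(T[1,0],T[0,0])),np.round(o["q"],2))
d=cam("wrist");pickle.dump(d,open("w2.pkl","wb"));cv2.imwrite("pics/w2.png",d["img"])
print(proj(d,[.586,-.362,.19]))
E
```

```text
3.0 [0.5653, -0.2761, 0.3375] [-1.76814525e-03  5.07731510e-04 -9.99998308e-01] -52.72307916813852 [-0.14  0.24  0.09 -0.   -1.43  0.8 ]
(np.float64(359.34336351366744), np.float64(103.26443548962376))
```

View pics/w2.png

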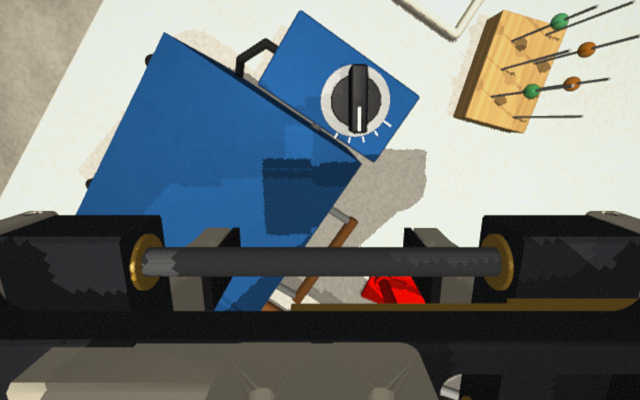

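The wrist view shows the dial's bar from (359,66) to (359,131), its line pointing down, and the disc centre near (356,101).

```bash
python3 - <<'E'
from h import *
import pickle
d=pickle.load(open("w2.pkl","rb"))
g=d["img"].max(2)
for v in (80,90,115,125): print(v,[int(x) for x in g[v,318:396]])
a=onz(d,359,65,.1925);b=onz(d,359.5,132,.1925);v=b-a
print(a,b,(a+b)/2,np.linalg.norm(v),np.degrees(np.arctan2(v[1],v[0])),onz(d,356,101,.158))
E
```

```text
80 [166, 167, 166, 166, 166, 164, 165, 165, 174, 219, 233, 234, 229, 229, 228, 230, 229, 227, 227, 228, 226, 175, 107, 55, 55, 68, 73, 72, 70, 66, 40, 16, 9, 21, 42, 66, 81, 82, 77, 76, 74, 69, 69, 66, 65, 62, 60, 51, 33, 34, 61, 63, 55, 53, 86, 157, 210, 214, 215, 213, 216, 212, 213, 214, 216, 218, 192, 162, 155, 155, 157, 154, 156, 153, 155, 158, 153, 143]
90 [168, 170, 165, 168, 189, 238, 234, 231, 231, 231, 233, 234, 231, 227, 189, 83, 65, 85, 87, 83, 82, 80, 80, 79, 76, 72, 71, 71, 69, 67, 41, 18, 12, 26, 43, 67, 81, 78, 76, 78, 67, 70, 67, 64, 64, 61, 55, 48, 33, 34, 64, 66, 65, 67, 64, 61, 66, 61, 60, 55, 66, 136, 215, 218, 217, 218, 217, 214, 213, 213, 196, 158, 153, 154, 154, 156, 156, 154]
115 [145, 150, 148, 148, 150, 161, 212, 215, 210, 209, 212, 212, 212, 215, 215, 207, 150, 64, 48, 72, 71, 72, 73, 70, 68, 72, 70, 74, 68, 64, 38, 11, 19, 22, 41, 59, 69, 69, 68, 137, 245, 245, 239, 116, 55, 52, 50, 40, 28, 38, 66, 68, 64, 65, 62, 61, 55, 80, 148, 175, 219, 222, 220, 217, 217, 219, 218, 210, 155, 134, 159, 159, 159, 160, 155, 159, 159, 162]
125 [108, 114, 128, 138, 148, 150, 150, 151, 148, 148, 150, 159, 192, 211, 210, 209, 209, 209, 210, 207, 206, 205, 204, 203, 200, 206, 197, 169, 127, 69, 58, 16, 9, 21, 44, 61, 66, 64, 74, 151, 244, 245, 240, 88, 38, 49, 45, 31, 69, 155, 222, 223, 220, 220, 219, 222, 221, 220, 222, 225, 225, 193, 169, 160, 161, 163, 160, 150, 125, 160, 231, 244, 241, 192, 163, 162, 159, 160]
[ 0.60726385 -0.38731754  0.1925    ] [ 0.5695747  -0.34146498  0.1925    ] [ 0.58841928 -0.36439126  0.1925    ] 0.059354268985550074 129.41896607456846 [ 0.58807517 -0.3650925   0.158     ]
```

Emit:
{"name": "move_arm", "arguments": {"commands": [{"dx": 42.2, "dy": 17.5, "dz": 0, "rx": 0, "ry": 0, "rz": -0.02, "grip": -0.2}, {"dx": 42.9, "dy": 16.8, "dz": 0, "rx": 0, "ry": 0, "rz": 0, "grip": -0.2}, {"dx": 0, "dy": 0, "dz": 40, "rx": 0, "ry": 0, "rz": 0, "grip": -0.2}, {"dx": 0, "dy": 0, "dz": 40, "rx": 0, "ry": 0, "rz": 0, "grip": -0.2}, {"dx": 0, "dy": 0, "dz": 30, "rx": 0, "ry": 0, "rz": 0, "grip": -0.2}, {"dx": 0, "dy": 0, "dz": 20, "rx": 0, "ry": 0, "rz": 0, "grip": -0.2}, {"dx": 0, "dy": 0, "dz": 20, "rx": 0, "ry": 0, "rz": 0, "grip": -0.2}, {"dx": 0, "dy": 0, "dz": 15, "rx": 0, "ry": 0, "rz": 0, "grip": -0.2}, {"dx": 0, "dy": 0, "dz": 0, "rx": 0, "ry": 0, "rz": 0, "grip": -0.2}]}}

```text
time_s: 3.95
position: [0.5902, -0.3615, 0.1717]
ee_rot: [-0.0, 0.901, -0.433, -0.002]
wrist_force: [-0.5, -0.3, -0.9]
width: 0.401
grasp_force: 0.0
```

Emit:
{"name": "move_arm", "arguments": {"commands": [{"dx": 0, "dy": 0, "dz": 0, "rx": 0, "ry": 0, "rz": 0, "grip": -0.8}, {"dx": 0, "dy": 0, "dz": 0, "rx": 0, "ry": 0, "rz": 0, "grip": -0.8}, {"dx": 0, "dy": 0, "dz": 0, "rx": 0, "ry": 0, "rz": 0, "grip": -0.8}, {"dx": 0, "dy": 0, "dz": 0, "rx": 0, "ry": 0, "rz": 0, "grip": -0.8}, {"dx": 0, "dy": 0, "dz": 0, "rx": 0, "ry": 0, "rz": 0, "grip": -0.8}], "force": 15}}

```text
time_s: 4.45
position: [0.5895, -0.3651, 0.1752]
ee_rot: [0.001, 0.901, -0.434, -0.0]
wrist_force: [-5.4, -6.0, 3.8]
width: 0.182
grasp_force: 15.0
```

Emit:
{"name": "move_arm", "arguments": {"commands": [{"dx": 0, "dy": 0, "dz": 0, "rx": 0, "ry": 0, "rz": -0.12, "grip": -0.8}, {"dx": 0, "dy": 0, "dz": 0, "rx": 0, "ry": 0, "rz": -0.12, "grip": -0.8}, {"dx": 0, "dy": 0, "dz": 0, "rx": 0, "ry": 0, "rz": -0.12, "grip": -0.8}, {"dx": 0, "dy": 0, "dz": 0, "rx": 0, "ry": 0, "rz": -0.12, "grip": -0.8}, {"dx": 0, "dy": 0, "dz": 0, "rx": 0, "ry": 0, "rz": -0.12, "grip": -0.8}, {"dx": 0, "dy": 0, "dz": 0, "rx": 0, "ry": 0, "rz": -0.12, "grip": -0.8}, {"dx": 0, "dy": 0, "dz": 0, "rx": 0, "ry": 0, "rz": -0.12, "grip": -0.8}, {"dx": 0, "dy": 0, "dz": 0, "rx": 0, "ry": 0, "rz": -0.08, "grip": -0.8}, {"dx": 0, "dy": 0, "dz": 0, "rx": 0, "ry": 0, "rz": 0, "grip": -0.8}]}}

```text
time_s: 5.35
position: [0.5901, -0.3638, 0.1752]
ee_rot: [0.0, 1.0, 0.012, -0.0]
wrist_force: [-6.0, -0.6, 4.6]
width: 0.184
grasp_force: 15.0
```

```bash
cat > st.py <<'E'
from h import *
o=r.get_obs();T=pose(o);print(o["time_s"],T[:3,3].round(4).tolist(),T[:3,2].round(3),"a",np.degrees(np.arctan2(T[1,0],T[0,0])).round(2),"F",np.round(o["wrist_force"],1),"M",np.round(o["ft_torque"],2),"w",np.round(o["width"],3),np.round(o["grasp_force"],1),"q",np.round(o["q"],2))
E
python3 st.py
```

```text
5.35 [0.5901, -0.3638, 0.1752] [-0.001 -0.001 -1.   ] a 1.35 F [-6.  -0.6  4.6] M [-0.13  2.04  0.07] w 0.184 15.0 q [-0.27  0.42 -0.01  0.   -1.14  1.87]
```

Emit:
{"name": "move_arm", "arguments": {"commands": [{"dx": 0, "dy": 0, "dz": 0, "rx": 0, "ry": 0, "rz": -0.04, "grip": -0.8}, {"dx": 0, "dy": 0, "dz": 0, "rx": 0, "ry": 0, "rz": -0.04, "grip": -0.8}, {"dx": 0, "dy": 0, "dz": 0, "rx": 0, "ry": 0, "rz": 0, "grip": -0.8}]}}

```text
time_s: 5.65
position: [0.5901, -0.3637, 0.1752]
ee_rot: [0.0, 0.999, 0.051, -0.0]
wrist_force: [-5.4, 0.2, 5.4]
width: 0.181
grasp_force: 15.2
```

```bash
python3 st.py
```

```text
5.65 [0.5901, -0.3637, 0.1752] [-0.    -0.001 -1.   ] a 5.8 F [-5.4  0.2  5.4] M [-0.02  2.02 -0.42] w 0.181 15.2 q [-0.27  0.42 -0.01  0.   -1.14  1.94]
```

The dial is against its stop: the moment is -0.42 Nm with the tool slightly past the kiln's yaw. I'll release it, rise, and check where the red look-alike is relative to the gripper's lid approach.

Emit:
{"name": "move_arm", "arguments": {"commands": [{"dx": 0, "dy": 0, "dz": 0, "rx": 0, "ry": 0, "rz": 0.04, "grip": -0.2}, {"dx": 0, "dy": 0, "dz": 0, "rx": 0, "ry": 0, "rz": 0, "grip": -0.2}, {"dx": 0, "dy": 0, "dz": 0, "rx": 0, "ry": 0, "rz": 0, "grip": -0.2}, {"dx": 0, "dy": 0, "dz": -20, "rx": 0, "ry": 0, "rz": 0, "grip": -0.2}, {"dx": 0, "dy": 0, "dz": -40, "rx": 0, "ry": 0, "rz": 0, "grip": -0.2}, {"dx": 0, "dy": 0, "dz": -50, "rx": 0, "ry": 0, "rz": 0, "grip": -0.2}, {"dx": 0, "dy": 0, "dz": -50, "rx": 0, "ry": 0, "rz": 0, "grip": -0.2}, {"dx": 0, "dy": 0, "dz": 0, "rx": 0, "ry": 0, "rz": 0, "grip": -0.2}]}}

```text
time_s: 6.45
position: [0.5933, -0.3649, 0.3431]
ee_rot: [0.003, 0.999, 0.031, 0.006]
wrist_force: [0.2, -1.6, 0.3]
width: 0.402
grasp_force: 0.0
```

```bash
python3 st.py; python3 - <<'E'
from h import *
import pickle
t=pickle.load(open("top0.pkl","rb"));s=pickle.load(open("side0.pkl","rb"))
print("red base side",onz(s,318,262,0),onz(s,272,288,0), "tip",onz(s,280,248,.235),"posttop",onz(s,318,233,.225))
m=cv2.inRange(cv2.cvtColor(t["img"],cv2.COLOR_BGR2HSV),(0,150,60),(8,255,255));m[:,:340]=0;m[:200]=0
for c in cv2.findContours(m,0,2)[0]:
    if cv2.contourArea(c)>100: print([onz(t,*p,.01).round(3)[:2].tolist() for p in cv2.boxPoints(cv2.minAreaRect(c))])
# dial now, top view
d=cam("top");A=d["img"][140:185,400:440];cv2.imwrite("pics/dial.png",cv2.resize(A,None,fx=8,fy=8,interpolation=cv2.INTER_CUBIC))
E
```

```text
6.45 [0.5933, -0.3649, 0.3431] [ 0.012 -0.006 -1.   ] a 3.61 F [ 0.2 -1.6  0.3] M [-0.14 -0.19  0.05] w 0.402 0.0 q [-0.27  0.34  0.25  0.   -1.46  1.9 ]
red base side [ 0.3730072  -0.14921348  0.        ] [ 1.83549361e-01 -1.92496293e-01 -2.22044605e-16] tip [ 0.22509761 -0.2124646   0.235     ] posttop [ 0.35695597 -0.19220183  0.225     ]
[[0.368, -0.132], [0.388, -0.216], [0.197, -0.259], [0.178, -0.175]]
```

Emit:
{"name": "move_arm", "arguments": {"commands": [{"dx": 0, "dy": 0, "dz": 0, "rx": 0, "ry": 0, "rz": 0.1433, "grip": -0.4}, {"dx": 0, "dy": 0, "dz": 0, "rx": 0, "ry": 0, "rz": 0.1433, "grip": -0.4}, {"dx": 0, "dy": 0, "dz": 0, "rx": 0, "ry": 0, "rz": 0.1433, "grip": -0.4}, {"dx": 0, "dy": 0, "dz": 0, "rx": 0, "ry": 0, "rz": 0.1433, "grip": -0.4}, {"dx": 0, "dy": 0, "dz": 0, "rx": 0, "ry": 0, "rz": 0.1433, "grip": -0.4}, {"dx": 0, "dy": 0, "dz": 0, "rx": 0, "ry": 0, "rz": 0.1433, "grip": -0.4}, {"dx": 0, "dy": 0, "dz": 0, "rx": 0, "ry": 0, "rz": 0.1433, "grip": -0.4}, {"dx": 0, "dy": 0, "dz": 0, "rx": 0, "ry": 0, "rz": 0.1433, "grip": -0.4}, {"dx": 0, "dy": 0, "dz": 0, "rx": 0, "ry": 0, "rz": 0.1433, "grip": -0.4}, {"dx": 0, "dy": 0, "dz": 0, "rx": 0, "ry": 0, "rz": 0.1433, "grip": -0.4}, {"dx": 0, "dy": 0, "dz": 0, "rx": 0, "ry": 0, "rz": 0.1433, "grip": -0.4}, {"dx": 0, "dy": 0, "dz": 0, "rx": 0, "ry": 0, "rz": 0, "grip": -0.4}]}}

```text
time_s: 7.7
position: [0.5909, -0.3629, 0.3326]
ee_rot: [0.0, 0.726, -0.687, -0.001]
wrist_force: [-0.8, -0.2, 0.8]
width: 0.301
grasp_force: 0.0
```

Emit:
{"name": "move_arm", "arguments": {"commands": [{"dx": -35.8, "dy": 24.5, "dz": 0, "rx": 0, "ry": 0, "rz": 0, "grip": -0.4}, {"dx": -35.8, "dy": 24.5, "dz": 0, "rx": 0, "ry": 0, "rz": 0, "grip": -0.4}, {"dx": -35.8, "dy": 24.5, "dz": 0, "rx": 0, "ry": 0, "rz": 0, "grip": -0.4}, {"dx": -35.8, "dy": 24.5, "dz": 0, "rx": 0, "ry": 0, "rz": 0, "grip": -0.4}, {"dx": 0, "dy": 0, "dz": 0, "rx": 0.125, "ry": 0, "rz": 0, "grip": -0.4}, {"dx": 0, "dy": 0, "dz": 0, "rx": 0.125, "ry": 0, "rz": 0, "grip": -0.4}, {"dx": 0, "dy": 0, "dz": 0, "rx": 0.125, "ry": 0, "rz": 0, "grip": -0.4}, {"dx": 0, "dy": 0, "dz": 0, "rx": 0.125, "ry": 0, "rz": 0, "grip": -0.4}, {"dx": 0, "dy": 0, "dz": 0, "rx": 0, "ry": 0, "rz": 0, "grip": -0.4}, {"dx": 0, "dy": 0, "dz": 0, "rx": 0, "ry": 0, "rz": 0, "grip": -0.4}]}}

```text
time_s: 8.7
position: [0.4842, -0.2259, 0.334]
ee_rot: [-0.179, 0.705, -0.664, 0.17]
wrist_force: [-0.1, 0.1, 0.8]
width: 0.297
grasp_force: 0.0
```

```bash
python3 st.py; python3 - <<'E'
from h import *
import pickle
d=cam("wrist");pickle.dump(d,open("w3.pkl","wb"));cv2.imwrite("pics/w3.png",d["img"]);print([np.round(proj(d,p)) .tolist()for p in([.4926,-.121,.127],[.5004,-.257,.127],[.4987,-.227,.127])])
E
```

```text
8.7 [0.4842, -0.2259, 0.334] [ 0.479  0.027 -0.878] a -86.62 F [-0.1  0.1  0.8] M [-0.02  1.46 -0.01] w 0.297 0.0 q [-0.14 -0.19 -0.41 -0.12 -0.86  0.26]
[[394.0, 265.0], [401.0, 152.0], [399.0, 179.0]]
```

View pics/w3.png

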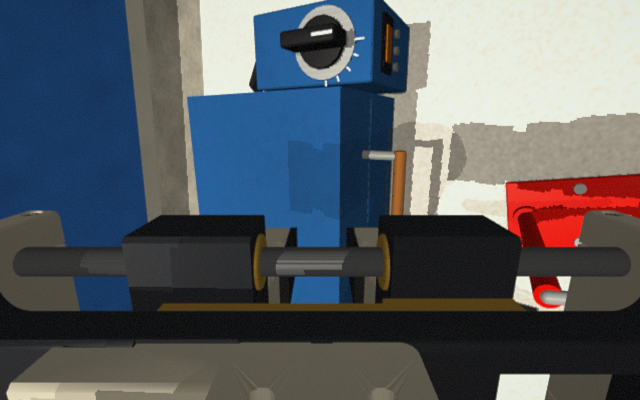

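The wrist view shows the dial with its line towards the front (off). The handle end is at (400,152), as predicted to a pixel, and the red stand is at (535,240), clear. I'll go down to the handle and clamp it.

Emit:
{"name": "move_arm", "arguments": {"commands": [{"dx": 1, "dy": 17.3, "dz": 32.9, "rx": 0, "ry": 0, "rz": 0, "grip": -0.4}, {"dx": 0, "dy": 17.3, "dz": 32.9, "rx": 0, "ry": 0, "rz": 0, "grip": -0.4}, {"dx": 0, "dy": 17.3, "dz": 32.9, "rx": 0, "ry": 0, "rz": 0, "grip": -0.4}, {"dx": 0, "dy": 17.3, "dz": 32.9, "rx": 0, "ry": 0, "rz": 0, "grip": -0.4}, {"dx": 0, "dy": 17.3, "dz": 32.9, "rx": 0, "ry": 0, "rz": 0, "grip": -0.4}, {"dx": 0, "dy": 0, "dz": 0, "rx": 0, "ry": 0, "rz": 0, "grip": -0.4}, {"dx": 0, "dy": 0, "dz": 0, "rx": 0, "ry": 0, "rz": 0, "grip": -0.4}]}}

```text
time_s: 9.45
position: [0.489, -0.2267, 0.1476]
ee_rot: [-0.179, 0.705, -0.665, 0.169]
wrist_force: [0.5, 0.4, 1.0]
width: 0.298
grasp_force: 0.0
```

```bash
python3 st.py
```

```text
9.45 [0.489, -0.2267, 0.1476] [ 0.476  0.027 -0.879] a -86.66 F [0.5 0.4 1. ] M [-0.04  1.4  -0.02] w 0.298 0.0 q [-0.16  0.01 -0.65 -0.24 -0.43  0.41]
```

Emit:
{"name": "move_arm", "arguments": {"commands": [{"dx": 0, "dy": 1.5, "dz": 15, "rx": 0, "ry": 0, "rz": 0, "grip": -0.4}, {"dx": 0, "dy": 0, "dz": 15, "rx": 0, "ry": 0, "rz": 0, "grip": -0.4}, {"dx": 0, "dy": 0, "dz": 2, "rx": 0, "ry": 0, "rz": 0, "grip": -0.4}, {"dx": 0, "dy": 0, "dz": 0, "rx": 0, "ry": 0, "rz": 0, "grip": -0.4}, {"dx": 0, "dy": 0, "dz": 0, "rx": 0, "ry": 0, "rz": 0, "grip": -0.9}, {"dx": 0, "dy": 0, "dz": 0, "rx": 0, "ry": 0, "rz": 0, "grip": -0.9}, {"dx": 0, "dy": 0, "dz": 0, "rx": 0, "ry": 0, "rz": 0, "grip": -0.9}, {"dx": 0, "dy": 0, "dz": 0, "rx": 0, "ry": 0, "rz": 0, "grip": -0.9}], "force": 40}}

```text
time_s: 10.25
position: [0.5023, -0.2259, 0.12]
ee_rot: [-0.18, 0.704, -0.665, 0.171]
wrist_force: [-3.8, 1.5, 7.3]
width: 0.146
grasp_force: 40.0
```

```bash
python3 st.py; python3 - <<'E'
from h import *
# lid arc plan: rows in tool frame (y,z plane), lid angle theta and tool tilt phi from vertical-forward
R0=np.hypot(.255,.022);a0=np.arctan2(.022,.255);t=.007
def tcp(th,phi):
    d=np.array([np.sin(phi),-np.cos(phi)]);b=R0*np.array([-np.cos(th+a0),np.sin(th+a0)]);return b+t*d
def plan(ths,phis):
    for i in range(1,len(ths)):
        v=tcp(ths[i],phis[i])-tcp(ths[i-1],phis[i-1]);p=phis[i-1]
        y=np.array([-np.cos(p),-np.sin(p)]);z=np.array([np.sin(p),-np.cos(p)])
        print(i,ths[i].round(3),"dy %.1f dz %.1f rx %.3f"%(1000*v@y,1000*v@z,phis[i]-p))
n=22;th=np.linspace(0,1.43,n+1);plan(th,np.interp(th,[0,1.0,1.43],[.5,.1,0]))
E
```

```text
10.25 [0.5023, -0.2259, 0.12] [ 0.48   0.027 -0.877] a -86.73 F [-3.8  1.5  7.3] M [0.56 1.58 0.4 ] w 0.146 40.0 q [-0.15  0.07 -0.66 -0.28 -0.37  0.45]
1 0.065 dy -9.5 dz -13.6 rx -0.026
2 0.13 dy -10.0 dz -13.2 rx -0.026
3 0.195 dy -10.5 dz -12.8 rx -0.026
4 0.26 dy -11.0 dz -12.3 rx -0.026
5 0.325 dy -11.5 dz -11.9 rx -0.026
6 0.39 dy -11.9 dz -11.4 rx -0.026
7 0.455 dy -12.3 dz -10.9 rx -0.026
8 0.52 dy -12.8 dz -10.5 rx -0.026
9 0.585 dy -13.2 dz -9.9 rx -0.026
10 0.65 dy -13.5 dz -9.4 rx -0.026
11 0.715 dy -13.9 dz -8.9 rx -0.026
12 0.78 dy -14.2 dz -8.3 rx -0.026
13 0.845 dy -14.5 dz -7.7 rx -0.026
14 0.91 dy -14.8 dz -7.2 rx -0.026
15 0.975 dy -15.1 dz -6.6 rx -0.026
16 1.04 dy -15.4 dz -6.0 rx -0.019
17 1.105 dy -15.7 dz -5.3 rx -0.015
18 1.17 dy -15.9 dz -4.5 rx -0.015
19 1.235 dy -16.1 dz -3.7 rx -0.015
20 1.3 dy -16.3 dz -2.8 rx -0.015
21 1.365 dy -16.4 dz -2.0 rx -0.015
22 1.43 dy -16.5 dz -1.2 rx -0.015
```

Emit:
{"name": "move_arm", "arguments": {"commands": [{"dx": 0, "dy": -9.5, "dz": -13.6, "rx": -0.026, "ry": 0, "rz": 0, "grip": -0.9}, {"dx": 0, "dy": -10, "dz": -13.2, "rx": -0.026, "ry": 0, "rz": 0, "grip": -0.9}, {"dx": 0, "dy": -10.5, "dz": -12.8, "rx": -0.026, "ry": 0, "rz": 0, "grip": -0.9}, {"dx": 0, "dy": -11, "dz": -12.3, "rx": -0.026, "ry": 0, "rz": 0, "grip": -0.9}, {"dx": 0, "dy": -11.5, "dz": -11.9, "rx": -0.026, "ry": 0, "rz": 0, "grip": -0.9}]}}

```text
time_s: 10.75
position: [0.5203, -0.2246, 0.1985]
ee_rot: [-0.132, 0.715, -0.675, 0.125]
wrist_force: [6.2, 0.1, -9.5]
width: 0.147
grasp_force: 40.0
```

```bash
python3 st.py
```

```text
10.75 [0.5203, -0.2246, 0.1985] [ 0.357  0.021 -0.934] a -86.77 F [ 6.2  0.1 -9.5] M [-0.39  0.89 -0.07] w 0.147 40.0 q [-0.1   0.03 -0.5  -0.09 -0.68  0.22]
```

Lifting cleanly with small forces, so I'll continue along the arc.

Emit:
{"name": "move_arm", "arguments": {"commands": [{"dx": 0, "dy": -11.9, "dz": -11.4, "rx": -0.026, "ry": 0, "rz": 0, "grip": -0.9}, {"dx": 0, "dy": -12.3, "dz": -10.9, "rx": -0.026, "ry": 0, "rz": 0, "grip": -0.9}, {"dx": 0, "dy": -12.8, "dz": -10.5, "rx": -0.026, "ry": 0, "rz": 0, "grip": -0.9}, {"dx": 0, "dy": -13.2, "dz": -9.9, "rx": -0.026, "ry": 0, "rz": 0, "grip": -0.9}, {"dx": 0, "dy": -13.5, "dz": -9.4, "rx": -0.026, "ry": 0, "rz": 0, "grip": -0.9}, {"dx": 0, "dy": -13.9, "dz": -8.9, "rx": -0.026, "ry": 0, "rz": 0, "grip": -0.9}, {"dx": 0, "dy": -14.2, "dz": -8.3, "rx": -0.026, "ry": 0, "rz": 0, "grip": -0.9}, {"dx": 0, "dy": -14.5, "dz": -7.7, "rx": -0.026, "ry": 0, "rz": 0, "grip": -0.9}, {"dx": 0, "dy": -14.8, "dz": -7.2, "rx": -0.026, "ry": 0, "rz": 0, "grip": -0.9}]}}

```text
time_s: 11.65
position: [0.6127, -0.2188, 0.3123]
ee_rot: [-0.048, 0.725, -0.685, 0.045]
wrist_force: [-10.5, 6.1, 8.0]
width: 0.146
grasp_force: 40.0
```

```bash
python3 st.py
```

```text
11.65 [0.6127, -0.2188, 0.3123] [ 0.13   0.008 -0.991] a -86.74 F [-10.5   6.1   8. ] M [1.93 4.15 0.39] w 0.146 40.0 q [-0.05  0.2  -0.01 -0.02 -1.23  0.11]
```

Emit:
{"name": "move_arm", "arguments": {"commands": [{"dx": 0, "dy": -15.1, "dz": -6.6, "rx": -0.026, "ry": 0, "rz": 0, "grip": -0.9}, {"dx": 0, "dy": -15.4, "dz": -6, "rx": -0.019, "ry": 0, "rz": 0, "grip": -0.9}, {"dx": 0, "dy": -15.7, "dz": -5.3, "rx": -0.015, "ry": 0, "rz": 0, "grip": -0.9}, {"dx": 0, "dy": -15.9, "dz": -4.5, "rx": -0.015, "ry": 0, "rz": 0, "grip": -0.9}, {"dx": 0, "dy": -16.1, "dz": -3.7, "rx": -0.015, "ry": 0, "rz": 0, "grip": -0.9}, {"dx": 0, "dy": -16.3, "dz": -2.8, "rx": -0.015, "ry": 0, "rz": 0, "grip": -0.9}, {"dx": 0, "dy": -16.4, "dz": -2, "rx": -0.015, "ry": 0, "rz": 0, "grip": -0.9}, {"dx": 0, "dy": -16.5, "dz": -1.2, "rx": -0.015, "ry": 0, "rz": 0, "grip": -0.9}, {"dx": 0, "dy": 0, "dz": 0, "rx": 0, "ry": 0, "rz": 0, "grip": -0.9}]}}

```text
time_s: 12.55
position: [0.7418, -0.2106, 0.3521]
ee_rot: [-0.001, 0.728, -0.686, 0.001]
wrist_force: [1.0, 4.8, 4.0]
width: 0.146
grasp_force: 40.1
```

```bash
python3 st.py
```

```text
12.55 [0.7418, -0.2106, 0.3521] [ 0.002  0.001 -1.   ] a -86.63 F [1.  4.8 4. ] M [ 2.01 -0.51  0.24] w 0.146 40.1 q [-0.03  0.49  0.49 -0.   -1.57  0.08]
```

Emit:
{"name": "move_arm", "arguments": {"commands": [{"dx": 0, "dy": 0, "dz": 0, "rx": 0, "ry": 0, "rz": 0, "grip": 0.2}, {"dx": 0, "dy": 0, "dz": 0, "rx": 0, "ry": 0, "rz": 0, "grip": 0.2}, {"dx": 0, "dy": 0, "dz": -20, "rx": 0, "ry": 0, "rz": 0, "grip": 0.2}, {"dx": 0, "dy": 0, "dz": -40, "rx": 0, "ry": 0, "rz": 0, "grip": 0.2}, {"dx": 0, "dy": 20, "dz": -40, "rx": 0, "ry": 0, "rz": 0, "grip": 0.2}, {"dx": 0, "dy": 40, "dz": 0, "rx": 0, "ry": 0, "rz": 0, "grip": 1}, {"dx": 0, "dy": 45, "dz": 0, "rx": 0, "ry": 0, "rz": 0, "grip": 1}, {"dx": 0, "dy": 45, "dz": 0, "rx": 0, "ry": 0, "rz": 0, "grip": 1}, {"dx": 0, "dy": 45, "dz": 0, "rx": 0, "ry": 0, "rz": 0, "grip": 1}, {"dx": 0, "dy": 45, "dz": 0, "rx": 0, "ry": 0, "rz": 0, "grip": 1}, {"dx": 0, "dy": 0, "dz": 0, "rx": 0, "ry": 0, "rz": 0, "grip": 1}]}}

```text
time_s: 13.65
position: [0.4941, -0.2269, 0.4547]
ee_rot: [-0.001, 0.726, -0.687, 0.002]
wrist_force: [0.0, 0.2, 0.8]
width: 0.993
grasp_force: 0.0
```

```bash
python3 st.py; python3 - <<'E'
from h import *
import pickle
d=cam("top");s=cam("side");w=cam("wrist")
for n,x in zip("tsw",(d,s,w)): pickle.dump(x,open(n+"4.pkl","wb"))
a=cv2.resize(d["img"][80:200,320:440],None,fx=3.3,fy=3.3,interpolation=cv2.INTER_CUBIC)
b=cv2.resize(s["img"][100:220,300:460],None,fx=2.5,fy=2.5,interpolation=cv2.INTER_CUBIC)
o=np.zeros((600,800,3),np.uint8);o[:396,:396]=a;o[:300,400:800]=b
o[300:550,400:800]=cv2.resize(w["img"],(400,250));cv2.imwrite("pics/c4.png",o)
E
```

```text
13.65 [0.4941, -0.2269, 0.4547] [ 0.005 -0.001 -1.   ] a -86.86 F [0.  0.2 0.8] M [ 0.07 -0.05  0.04] w 0.993 0.0 q [-0.07  0.07  0.15  0.   -1.64  0.12]
```

View pics/c4.png

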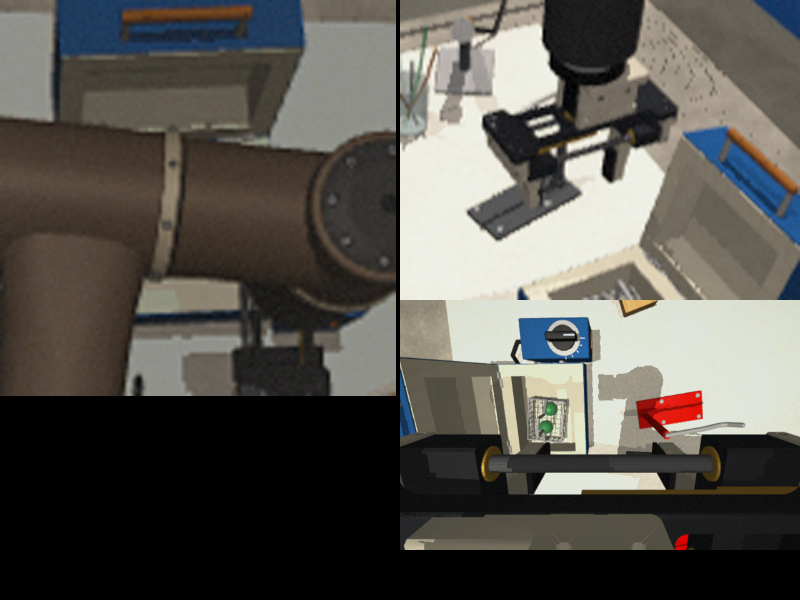

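The lid rests open. The basket stands inside with both green glasses, at wrist pixel (237,189). I'll turn the gripper so it closes along the kiln's y and look at the loop from closer.

Emit:
{"name": "move_arm", "arguments": {"commands": [{"dx": 0, "dy": 0, "dz": 0, "rx": 0, "ry": 0, "rz": -0.1431, "grip": 1}, {"dx": 0, "dy": 0, "dz": 0, "rx": 0, "ry": 0, "rz": -0.1431, "grip": 1}, {"dx": 0, "dy": 0, "dz": 0, "rx": 0, "ry": 0, "rz": -0.1431, "grip": 1}, {"dx": 0, "dy": 0, "dz": 0, "rx": 0, "ry": 0, "rz": -0.1431, "grip": 1}, {"dx": 0, "dy": 0, "dz": 0, "rx": 0, "ry": 0, "rz": -0.1431, "grip": 1}, {"dx": 0, "dy": 0, "dz": 0, "rx": 0, "ry": 0, "rz": -0.1431, "grip": 1}, {"dx": 0, "dy": 0, "dz": 0, "rx": 0, "ry": 0, "rz": -0.1431, "grip": 1}, {"dx": 0, "dy": 0, "dz": 0, "rx": 0, "ry": 0, "rz": -0.1431, "grip": 1}, {"dx": 0, "dy": 0, "dz": 0, "rx": 0, "ry": 0, "rz": -0.1431, "grip": 1}, {"dx": 0, "dy": 0, "dz": 0, "rx": 0, "ry": 0, "rz": -0.1431, "grip": 1}, {"dx": 0, "dy": 0, "dz": 0, "rx": 0, "ry": 0, "rz": -0.1431, "grip": 1}, {"dx": 0, "dy": 0, "dz": 0, "rx": 0, "ry": 0, "rz": 0, "grip": 1}]}}

```text
time_s: 15.0
position: [0.5005, -0.2259, 0.4504]
ee_rot: [-0.0, 1.0, 0.031, -0.001]
wrist_force: [-0.1, -0.8, -0.9]
width: 1.004
grasp_force: 0.0
```

Emit:
{"name": "move_arm", "arguments": {"commands": [{"dx": 34.3, "dy": -21.5, "dz": 37, "rx": 0, "ry": 0, "rz": 0, "grip": 1}, {"dx": 34.3, "dy": -21.5, "dz": 37, "rx": 0, "ry": 0, "rz": 0, "grip": 1}, {"dx": 0, "dy": 0, "dz": 0, "rx": 0, "ry": 0, "rz": 0, "grip": 1}, {"dx": 0, "dy": 0, "dz": 0, "rx": 0, "ry": 0, "rz": 0, "grip": 1}]}}

```text
time_s: 15.4
position: [0.5604, -0.1826, 0.3822]
ee_rot: [0.0, 1.0, 0.029, -0.002]
wrist_force: [0.1, 0.1, -0.1]
width: 0.998
grasp_force: 0.0
```

```bash
python3 st.py; python3 - <<'E'
from h import *
import pickle
w=cam("wrist");pickle.dump(w,open("w5.pkl","wb"))
cv2.imwrite("pics/w5.png",cv2.resize(w["img"][0:260,150:490],None,fx=2.3,fy=2.3,interpolation=cv2.INTER_CUBIC))
E
```

```text
15.4 [0.5604, -0.1826, 0.3822] [-0.003 -0.    -1.   ] a 3.3 F [ 0.1  0.1 -0.1] M [-0.05  0.01  0.04] w 0.998 0.0 q [ 0.02  0.16  0.09  0.   -1.5   1.61]
```

View pics/w5.png

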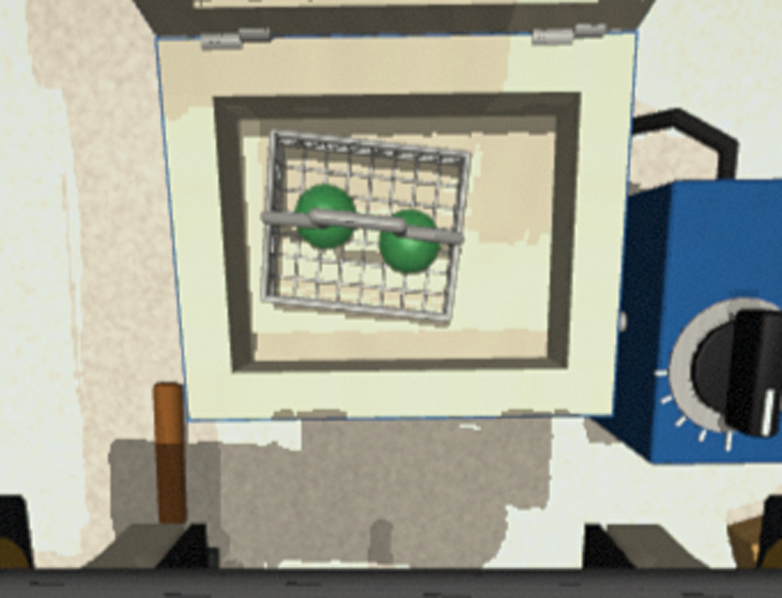

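The crop shows the crossbar from (313,216) to (405,228), with both domes in the basket and the white dial line towards the front.

```bash
python3 - <<'E'
from h import *
import pickle
w=pickle.load(open("w5.pkl","rb"))
P=lambda x,y,z:onz(w,150+(x+.5)/2.3-.5,(y+.5)/2.3-.5,z)
a=P(312,215.5,.146);b=P(406,228.5,.146);v=a-b
print(a,b,(a+b)/2,np.linalg.norm(v),"yaw",np.degrees(np.arctan2(-v[0],v[1])))
q=np.array([P(*p,.08) for p in((271,133),(470,154),(449,321),(265,300))]);print(q.round(4).tolist(),q.mean(0),[np.degrees(np.arctan2(*(u[[1,0]]*[1,1]))) for u in (q[0]-q[3],q[1]-q[2])])
E
```

```text
[ 0.65341179 -0.13478197  0.146     ] [ 0.64976182 -0.18415434  0.146     ] [ 0.65158681 -0.15946815  0.146     ] 0.04950710269704914 yaw -4.2280301699047165
[[0.703, -0.1017, 0.08], [0.6982, -0.2205, 0.08], [0.5995, -0.2154, 0.08], [0.6058, -0.0994, 0.08]] [ 0.65160372 -0.15924025  0.08      ] [np.float64(-1.367730357733394), np.float64(-2.93252649900098)]
```

Emit:
{"name": "move_arm", "arguments": {"commands": [{"dx": 30.8, "dy": -6, "dz": 0, "rx": 0, "ry": 0, "rz": 0, "grip": 1}, {"dx": 30.8, "dy": -6, "dz": 0, "rx": 0, "ry": 0, "rz": 0, "grip": 1}, {"dx": 30.8, "dy": -6, "dz": 0, "rx": 0, "ry": 0, "rz": 0.113, "grip": 1}, {"dx": 0, "dy": 0, "dz": 40, "rx": 0, "ry": 0, "rz": 0, "grip": 1}, {"dx": 0, "dy": 0, "dz": 40, "rx": 0, "ry": 0, "rz": 0, "grip": 1}, {"dx": 0, "dy": 0, "dz": 40, "rx": 0, "ry": 0, "rz": 0, "grip": 1}, {"dx": 0, "dy": 0, "dz": 30, "rx": 0, "ry": 0, "rz": 0, "grip": 1}, {"dx": 0, "dy": 0, "dz": 0, "rx": 0, "ry": 0, "rz": 0, "grip": 1}, {"dx": 0, "dy": 0, "dz": 0, "rx": 0, "ry": 0, "rz": 0, "grip": 1}]}}

```text
time_s: 16.35
position: [0.6517, -0.1604, 0.2362]
ee_rot: [0.0, 1.0, -0.027, 0.001]
wrist_force: [0.6, 0.1, 1.0]
width: 1.0
grasp_force: 0.0
```

```bash
python3 st.py;  python3 - <<'E'
from h import *
w=cam("wrist");cv2.imwrite("pics/w6.png",w["img"]);print(proj(w,[.6516,-.1594,.146]),proj(w,[.6530,-.1334,.146]),proj(w,[.65,-.1854,.146]))
E
```

```text
16.35 [0.6517, -0.1604, 0.2362] [ 0.003 -0.001 -1.   ] a -3.11 F [0.6 0.1 1. ] M [-0.01 -0.03 -0.04] w 1.0 0.0 q [ 0.05  0.35  0.01  0.   -1.24  1.47]
(np.float64(319.25071218246285), np.float64(202.7615352379918)) (np.float64(287.6615014714422), np.float64(202.7900551045362)) (np.float64(350.8439175722259), np.float64(202.96716704247115))
```

Emit:
{"name": "move_arm", "arguments": {"commands": [{"dx": 0, "dy": 0, "dz": 35, "rx": 0, "ry": 0, "rz": 0, "grip": 1}, {"dx": 0, "dy": 0, "dz": 35, "rx": 0, "ry": 0, "rz": 0, "grip": 1}, {"dx": 0, "dy": 0, "dz": 25, "rx": 0, "ry": 0, "rz": 0, "grip": 1}, {"dx": 0, "dy": 0, "dz": 20, "rx": 0, "ry": 0, "rz": 0, "grip": 1}, {"dx": 0, "dy": 0, "dz": 9, "rx": 0, "ry": 0, "rz": 0, "grip": 1}, {"dx": 0, "dy": 0, "dz": 0, "rx": 0, "ry": 0, "rz": 0, "grip": 1}, {"dx": 0, "dy": 0, "dz": 0, "rx": 0, "ry": 0, "rz": 0, "grip": 1}]}}

```text
time_s: 17.1
position: [0.6526, -0.1597, 0.1125]
ee_rot: [0.0, 1.0, -0.026, 0.002]
wrist_force: [0.3, 0.9, -0.4]
width: 1.004
grasp_force: 0.0
```

```bash
python3 st.py
```

```text
17.1 [0.6526, -0.1597, 0.1125] [ 0.004 -0.    -1.   ] a -3.03 F [ 0.3  0.9 -0.4] M [-0.06 -0.04  0.02] w 1.004 0.0 q [ 0.05  0.44 -0.14  0.   -0.99  1.47]
```

Emit:
{"name": "move_arm", "arguments": {"commands": [{"dx": 0, "dy": 0, "dz": 0, "rx": 0, "ry": 0, "rz": 0, "grip": 0.3}, {"dx": 0, "dy": 0, "dz": 0, "rx": 0, "ry": 0, "rz": 0, "grip": 0.2}, {"dx": 0, "dy": 0, "dz": 0, "rx": 0, "ry": 0, "rz": 0, "grip": 0.1}, {"dx": 0, "dy": 0, "dz": 0, "rx": 0, "ry": 0, "rz": 0, "grip": 0}, {"dx": 0, "dy": 0, "dz": 0, "rx": 0, "ry": 0, "rz": 0, "grip": 0}, {"dx": 0, "dy": 0, "dz": 0, "rx": 0, "ry": 0, "rz": 0, "grip": 0}], "force": 25}}

```text
time_s: 17.7
position: [0.6514, -0.1593, 0.1105]
ee_rot: [-0.0, 1.0, -0.026, 0.001]
wrist_force: [0.2, 2.5, 0.5]
width: 0.584
grasp_force: 25.0
```

```bash
python3 st.py
```

```text
17.7 [0.6514, -0.1593, 0.1105] [ 0.001  0.    -1.   ] a -3.03 F [0.2 2.5 0.5] M [ 0.62  0.05 -0.08] w 0.584 25.0 q [ 0.05  0.44 -0.15 -0.   -0.99  1.47]
```

Emit:
{"name": "move_arm", "arguments": {"commands": [{"dx": 0, "dy": 0, "dz": -5, "rx": 0, "ry": 0, "rz": 0, "grip": 0}, {"dx": 0, "dy": 0, "dz": -10, "rx": 0, "ry": 0, "rz": 0, "grip": 0}, {"dx": 0, "dy": 0, "dz": -15, "rx": 0, "ry": 0, "rz": 0, "grip": 0}, {"dx": 0, "dy": 0, "dz": -20, "rx": 0, "ry": 0, "rz": 0, "grip": 0}, {"dx": 0, "dy": 0, "dz": -20, "rx": 0, "ry": 0, "rz": 0, "grip": 0}, {"dx": 0, "dy": 0, "dz": -20, "rx": 0, "ry": 0, "rz": 0, "grip": 0}, {"dx": 0, "dy": 0, "dz": -20, "rx": 0, "ry": 0, "rz": 0, "grip": 0}, {"dx": 0, "dy": 0, "dz": -20, "rx": 0, "ry": 0, "rz": 0, "grip": 0}, {"dx": 0, "dy": 0, "dz": -15, "rx": 0, "ry": 0, "rz": 0, "grip": 0}, {"dx": 0, "dy": 0, "dz": -5, "rx": 0, "ry": 0, "rz": 0, "grip": 0}, {"dx": 0, "dy": 0, "dz": 0, "rx": 0, "ry": 0, "rz": 0, "grip": 0}]}}

```text
time_s: 18.8
position: [0.6513, -0.1596, 0.2617]
ee_rot: [-0.0, 1.0, -0.027, 0.002]
wrist_force: [0.3, 0.7, -3.6]
width: 0.587
grasp_force: 25.0
```

```bash
python3 st.py
```

```text
18.8 [0.6513, -0.1596, 0.2617] [ 0.003  0.    -1.   ] a -3.04 F [ 0.3  0.7 -3.6] M [-0.06  0.02 -0.07] w 0.587 25.0 q [ 0.05  0.33  0.05  0.   -1.29  1.47]
```

Emit:
{"name": "move_arm", "arguments": {"commands": [{"dx": -2.5, "dy": -7, "dz": 0, "rx": 0, "ry": 0, "rz": 0, "grip": 0}, {"dx": -5, "dy": -15, "dz": 0, "rx": 0, "ry": 0, "rz": 0, "grip": 0}, {"dx": -7.5, "dy": -22, "dz": 0, "rx": 0, "ry": 0, "rz": 0, "grip": 0}, {"dx": -8, "dy": -24, "dz": 0, "rx": 0, "ry": 0, "rz": 0, "grip": 0}, {"dx": -8, "dy": -24, "dz": 0, "rx": 0, "ry": 0, "rz": 0, "grip": 0}, {"dx": -8, "dy": -24, "dz": 0, "rx": 0, "ry": 0, "rz": 0, "grip": 0}, {"dx": -8, "dy": -24, "dz": 0, "rx": 0, "ry": 0, "rz": 0, "grip": 0}, {"dx": -8, "dy": -24, "dz": 0, "rx": 0, "ry": 0, "rz": 0, "grip": 0}, {"dx": -8, "dy": -24, "dz": 0, "rx": 0, "ry": 0, "rz": 0, "grip": 0}, {"dx": -8, "dy": -24, "dz": 0, "rx": 0, "ry": 0, "rz": 0, "grip": 0}, {"dx": -8, "dy": -24, "dz": 0, "rx": 0, "ry": 0, "rz": 0, "grip": 0}, {"dx": -8, "dy": -24, "dz": 0, "rx": 0, "ry": 0, "rz": 0, "grip": 0}]}}

```text
time_s: 20.0
position: [0.5765, 0.1065, 0.2596]
ee_rot: [0.0, 1.0, -0.026, -0.0]
wrist_force: [0.2, 0.4, -3.2]
width: 0.584
grasp_force: 25.0
```

Emit:
{"name": "move_arm", "arguments": {"commands": [{"dx": -8, "dy": -24, "dz": 0, "rx": 0, "ry": 0, "rz": 0, "grip": 0}, {"dx": -8, "dy": -22, "dz": 0, "rx": 0, "ry": 0, "rz": 0, "grip": 0}, {"dx": -6, "dy": -16, "dz": 0, "rx": 0, "ry": 0, "rz": 0, "grip": 0}, {"dx": -3, "dy": -8, "dz": 0, "rx": 0, "ry": 0, "rz": -0.03, "grip": 0}, {"dx": 0, "dy": -3, "dz": 0, "rx": 0, "ry": 0, "rz": -0.05, "grip": 0}, {"dx": 0, "dy": 0, "dz": 0, "rx": 0, "ry": 0, "rz": -0.06, "grip": 0}, {"dx": 0, "dy": 0, "dz": 0, "rx": 0, "ry": 0, "rz": -0.06, "grip": 0}, {"dx": 0, "dy": 0, "dz": 0, "rx": 0, "ry": 0, "rz": -0.06, "grip": 0}, {"dx": 0, "dy": 0, "dz": 0, "rx": 0, "ry": 0, "rz": -0.04, "grip": 0}, {"dx": 0, "dy": 0, "dz": 0, "rx": 0, "ry": 0, "rz": -0.02, "grip": 0}, {"dx": 0, "dy": 0, "dz": 0, "rx": 0, "ry": 0, "rz": 0, "grip": 0}]}}

```text
time_s: 21.1
position: [0.5568, 0.1793, 0.2604]
ee_rot: [-0.0, 0.991, 0.134, 0.001]
wrist_force: [0.2, 0.5, -0.1]
width: 0.502
grasp_force: 0.0
```

```bash
python3 st.py;  python3 - <<'E'
from h import *
import pickle
w=cam("wrist");s=cam("side");t=cam("top")
for n,x in zip("wst",(w,s,t)): pickle.dump(x,open(n+"7.pkl","wb"))
# dark stand base corners predicted vs seen; composite picture: wrist (top-left), side crop
o=np.zeros((600,800,3),np.uint8);o[:300,:480]=cv2.resize(w["img"],(480,300));
b=cv2.resize(s["img"][90:230,270:440],None,fx=2.2,fy=2.2,interpolation=cv2.INTER_CUBIC);print(b.shape)
o[300:600,:374]=b[:300]
c=cv2.resize(w["img"][0:220,200:440],None,fx=1.75,fy=1.36,interpolation=cv2.INTER_CUBIC);o[300:599,379:799]=c
cv2.imwrite("pics/c7.png",o)
for n,x in(("w",w),("s",s)): print(n,[np.round(proj(x,p),1).tolist() for p in([.634,.2,.215],[.605,.192,.237],[.7445,.230,.225])])
E
```

```text
21.1 [0.5568, 0.1793, 0.2604] [ 0.002  0.    -1.   ] a 15.35 F [ 0.2  0.5 -0.1] M [-0.06 -0.05  0.02] w 0.502 0.0 q [ 0.65  0.19 -0.14  0.   -1.24  1.19]
(308, 374, 3)
w [[320.6, 96.4], [320.6, 148.3], [321.0, -144.0]]
s [[346.5, 145.9], [341.0, 144.3], [367.7, 134.1]]
```

View pics/c7.png

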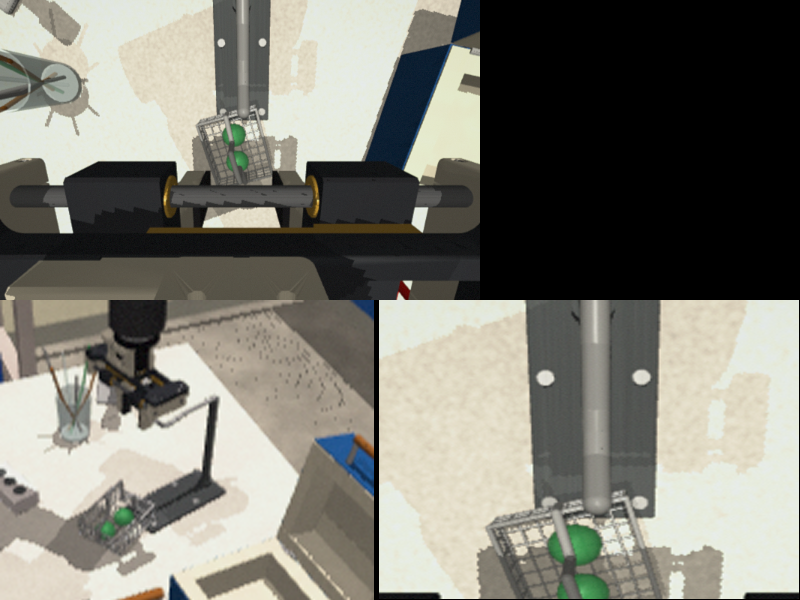

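The basket was lost on the way: the grip closed to 0.50 with no force. It is now on the bench in front of the stand, upright with both domes inside, but turned by roughly 75–90°. My view quota is used up, so I'll locate it numerically. Rim corners in the lower-right panel are about (488,523) and (628,492), and the loop runs (557,515) to (572,590).

```bash
python3 - <<'E'
from h import *
import pickle
w=pickle.load(open("w7.pkl","rb"));s=pickle.load(open("s7.pkl","rb"))
C=lambda X,Y:(200+(X-379)/1.75,(Y-300)/1.36)
D=lambda X,Y:(X/.75,Y/.75)
for n,p in(("RL",C(488,523)),("RR",C(628,492)),("FL",D(216,187)),("FR",D(273,180))): print(n,onz(w,*p,.04).round(4))
for z in(.106,.114): print("loop",onz(w,*D(230,147),z).round(4),onz(w,*D(237,178),z).round(4))
print("plate end",onz(w,*C(533,517),.008),onz(w,*C(655,517),.008), "bolts",onz(w,*C(545,377),.008),onz(w,*C(641,377),.008))
for d,n in((w,"w"),(s,"s")):
    m=cv2.inRange(cv2.cvtColor(d["img"],cv2.COLOR_BGR2HSV),(45,100,40),(85,255,255))
    if n=="s": m[:, :300]=0;m[:,350:]=0
    k,_,st,c=cv2.connectedComponentsWithStats(m)
    for i in range(1,k):
        if st[i,4]>15: print(n,st[i].tolist(),c[i].round(1),onz(d,*c[i],.014).round(4))
# hook tip and seat measured: tip in wrist view at C(597,508)
print("tip",onz(w,*C(597,505),.24).round(4),"arm dir",onz(w,*C(595,380),.225).round(4))
E
```

```text
RL [0.5513 0.2514 0.04  ]
RR [0.6033 0.1651 0.04  ]
FL [0.451  0.1944 0.04  ]
FR [0.4897 0.1027 0.04  ]
loop [0.543  0.1903 0.106 ] [0.5018 0.1692 0.106 ]
loop [0.545  0.1904 0.114 ] [0.5048 0.1699 0.114 ]
plate end [0.56004154 0.22471009 0.008     ] [0.58429627 0.13626801 0.008     ] bolts [0.68401934 0.24667991 0.008     ] [0.70169349 0.18224436 0.008     ]
w [307, 165, 20, 30, 379] [317.  178.7] [0.5466 0.1815 0.014 ]
w [297, 171, 9, 22, 105] [300.5 182.5] [0.5359 0.2012 0.014 ]
w [312, 202, 19, 25, 314] [321.6 212.3] [0.5037 0.1635 0.014 ]
w [302, 209, 8, 19, 73] [305.1 218.3] [0.4895 0.1828 0.014 ]
s [322, 185, 9, 7, 49] [325.7 188.1] [0.5427 0.1939 0.014 ]
s [316, 191, 6, 6, 26] [318.8 193.7] [0.5014 0.1724 0.014 ]
tip [0.6045 0.1895 0.24  ] arm dir [0.6537 0.2037 0.225 ]
```

Emit:
{"name": "move_arm", "arguments": {"commands": [{"dx": 0, "dy": 0, "dz": -35, "rx": 0, "ry": 0, "rz": 0, "grip": 1}, {"dx": 0, "dy": 0, "dz": -35, "rx": 0, "ry": 0, "rz": 0, "grip": 1}, {"dx": 0, "dy": 0, "dz": 0, "rx": 0, "ry": 0, "rz": 0.1448, "grip": 1}, {"dx": 0, "dy": 0, "dz": 0, "rx": 0, "ry": 0, "rz": 0.1448, "grip": 1}, {"dx": 0, "dy": 0, "dz": 0, "rx": 0, "ry": 0, "rz": 0.1448, "grip": 1}, {"dx": 0, "dy": 0, "dz": 0, "rx": 0, "ry": 0, "rz": 0.1448, "grip": 1}, {"dx": 0, "dy": 0, "dz": 0, "rx": 0, "ry": 0, "rz": 0.1448, "grip": 1}, {"dx": 0, "dy": 0, "dz": 0, "rx": 0, "ry": 0, "rz": 0.1448, "grip": 1}, {"dx": 0, "dy": 0, "dz": 0, "rx": 0, "ry": 0, "rz": 0.1448, "grip": 1}, {"dx": 0, "dy": 0, "dz": 0, "rx": 0, "ry": 0, "rz": 0.1448, "grip": 1}, {"dx": 0, "dy": 0, "dz": 0, "rx": 0, "ry": 0, "rz": 0.1448, "grip": 1}, {"dx": 0, "dy": 0, "dz": 0, "rx": 0, "ry": 0, "rz": 0.1448, "grip": 1}]}}

```text
time_s: 22.45
position: [0.5567, 0.1789, 0.3302]
ee_rot: [-0.0, 0.829, -0.559, 0.0]
wrist_force: [0.3, 0.5, 0.4]
width: 1.001
grasp_force: 0.0
```

Emit:
{"name": "move_arm", "arguments": {"commands": [{"dx": 0, "dy": 0, "dz": 0, "rx": 0, "ry": 0, "rz": 0.1448, "grip": 1}, {"dx": 0, "dy": 0, "dz": 0, "rx": 0, "ry": 0, "rz": 0.1448, "grip": 1}, {"dx": 0, "dy": 0, "dz": 0, "rx": 0, "ry": 0, "rz": 0.1448, "grip": 1}, {"dx": 0, "dy": 0, "dz": 0, "rx": 0, "ry": 0, "rz": 0.1448, "grip": 1}, {"dx": 0, "dy": 0, "dz": 0, "rx": 0, "ry": 0, "rz": 0.1448, "grip": 1}, {"dx": 0, "dy": 0, "dz": 0, "rx": 0, "ry": 0, "rz": 0.1448, "grip": 1}, {"dx": 0, "dy": 0, "dz": 0, "rx": 0, "ry": 0, "rz": 0.1448, "grip": 1}, {"dx": 0, "dy": 0, "dz": 0, "rx": 0, "ry": 0, "rz": 0.1448, "grip": 1}, {"dx": 0, "dy": 0, "dz": 0, "rx": 0, "ry": 0, "rz": 0.1448, "grip": 1}, {"dx": 0, "dy": 0, "dz": 0, "rx": 0, "ry": 0, "rz": 0.1448, "grip": 1}, {"dx": 0, "dy": 0, "dz": 0, "rx": 0, "ry": 0, "rz": 0, "grip": 1}]}}

```text
time_s: 23.55
position: [0.5567, 0.179, 0.3302]
ee_rot: [0.001, -0.252, 0.968, -0.0]
wrist_force: [0.5, -0.2, 0.1]
width: 0.999
grasp_force: 0.0
```

```bash
python3 st.py; python3 - <<'E'
from h import *
import pickle
w=cam("wrist");pickle.dump(w,open("w8.pkl","wb"));cv2.imwrite("pics/w8.png",w["img"])
m=cv2.inRange(cv2.cvtColor(w["img"],cv2.COLOR_BGR2HSV),(45,100,40),(85,255,255))
k,_,st,c=cv2.connectedComponentsWithStats(m)
for i in range(1,k):
    if st[i,4]>15: print(st[i].tolist(),c[i].round(1),onz(w,*c[i],.014).round(4))
print("loop centre expected px",proj(w,[.5235,.18,.106]))
E
```

```text
23.55 [0.5567, 0.179, 0.3302] [ 0.001  0.    -1.   ] a -150.78 F [ 0.5 -0.2  0.1] M [ 0.08 -0.15  0.02] w 0.999 0.0 q [ 0.65  0.16 -0.02  0.   -1.39 -1.71]
[336, 112, 14, 26, 224] [342.5 123.4] [0.4908 0.1765 0.014 ]
[323, 114, 10, 24, 148] [327.6 125.9] [0.5046 0.159  0.014 ]
[319, 146, 15, 26, 279] [326.6 158.1] [0.5468 0.1811 0.014 ]
[338, 150, 7, 20, 58] [341.8 159.1] [0.537  0.2019 0.014 ]
loop centre expected px (np.float64(336.43780788139986), np.float64(150.11703495565092))
```

Emit:
{"name": "move_arm", "arguments": {"commands": [{"dx": 28, "dy": 16, "dz": 0, "rx": 0, "ry": 0, "rz": -0.02, "grip": 1}, {"dx": 0, "dy": 0, "dz": 45, "rx": 0, "ry": 0, "rz": 0, "grip": 1}, {"dx": 0, "dy": 0, "dz": 45, "rx": 0, "ry": 0, "rz": 0, "grip": 1}, {"dx": 0, "dy": 0, "dz": 45, "rx": 0, "ry": 0, "rz": 0, "grip": 1}, {"dx": 0, "dy": 0, "dz": 40, "rx": 0, "ry": 0, "rz": 0, "grip": 1}, {"dx": 0, "dy": 0, "dz": 35, "rx": 0, "ry": 0, "rz": 0, "grip": 1}, {"dx": 0, "dy": 0, "dz": 20, "rx": 0, "ry": 0, "rz": 0, "grip": 1}, {"dx": 0, "dy": 0, "dz": 8, "rx": 0, "ry": 0, "rz": 0, "grip": 1}, {"dx": 0, "dy": 0, "dz": 0, "rx": 0, "ry": 0, "rz": 0, "grip": 1}]}}

```text
time_s: 24.5
position: [0.5244, 0.1789, 0.0915]
ee_rot: [-0.0, -0.264, 0.964, -0.0]
wrist_force: [-0.0, -0.1, 1.2]
width: 1.002
grasp_force: 0.0
```

```bash
python3 st.py
```

```text
24.5 [0.5244, 0.1789, 0.0915] [-0.    -0.001 -1.   ] a -149.35 F [-0.  -0.1  1.2] M [ 0.06 -0.17 -0.03] w 1.002 0.0 q [ 0.68  0.29 -0.43  0.   -0.85 -1.72]
```

Emit:
{"name": "move_arm", "arguments": {"commands": [{"dx": 0, "dy": 0, "dz": 0, "rx": 0, "ry": 0, "rz": 0, "grip": 0}, {"dx": 0, "dy": 0, "dz": 0, "rx": 0, "ry": 0, "rz": 0, "grip": -0.5}, {"dx": 0, "dy": 0, "dz": 0, "rx": 0, "ry": 0, "rz": 0, "grip": -0.7}, {"dx": 0, "dy": 0, "dz": 0, "rx": 0, "ry": 0, "rz": 0, "grip": -1}, {"dx": 0, "dy": 0, "dz": 0, "rx": 0, "ry": 0, "rz": 0, "grip": -1}, {"dx": 0, "dy": 0, "dz": 0, "rx": 0, "ry": 0, "rz": 0, "grip": -1}, {"dx": 0, "dy": 0, "dz": 0, "rx": 0, "ry": 0, "rz": 0, "grip": -1}, {"dx": 0, "dy": 0, "dz": 0, "rx": 0, "ry": 0, "rz": 0, "grip": -1}], "force": 15}}

```text
time_s: 25.3
position: [0.5247, 0.1792, 0.0922]
ee_rot: [0.0, -0.263, 0.965, -0.0]
wrist_force: [-0.2, -0.5, -0.3]
width: 0.335
grasp_force: 0.0
```

```bash
python3 st.py
```

```text
25.3 [0.5247, 0.1792, 0.0922] [ 0.001  0.    -1.   ] a -149.48 F [-0.2 -0.5 -0.3] M [ 0.05 -0.1  -0.02] w 0.335 0.0 q [ 0.68  0.29 -0.43  0.   -0.85 -1.72]
```

Emit:
{"name": "move_arm", "arguments": {"commands": [{"dx": 0, "dy": 0, "dz": 0, "rx": 0, "ry": 0, "rz": 0, "grip": -1}, {"dx": 0, "dy": 0, "dz": 0, "rx": 0, "ry": 0, "rz": 0, "grip": -1}, {"dx": 0, "dy": 0, "dz": 0, "rx": 0, "ry": 0, "rz": 0, "grip": -1}, {"dx": 0, "dy": 0, "dz": 0, "rx": 0, "ry": 0, "rz": 0, "grip": -1}, {"dx": 0, "dy": 0, "dz": 0, "rx": 0, "ry": 0, "rz": 0, "grip": -1}, {"dx": 0, "dy": 0, "dz": 0, "rx": 0, "ry": 0, "rz": 0, "grip": -1}], "force": 40}}

```text
time_s: 25.9
position: [0.5245, 0.1792, 0.0921]
ee_rot: [0.0, -0.263, 0.965, -0.0]
wrist_force: [-2.6, 0.8, 0.4]
width: 0.069
grasp_force: 40.0
```

```bash
python3 st.py
```

```text
25.9 [0.5245, 0.1792, 0.0921] [ 0.001  0.    -1.   ] a -149.48 F [-2.6  0.8  0.4] M [ 0.46  0.59 -0.02] w 0.069 40.0 q [ 0.68  0.29 -0.43  0.   -0.85 -1.72]
```

Emit:
{"name": "move_arm", "arguments": {"commands": [{"dx": 0, "dy": 0, "dz": -5, "rx": 0, "ry": 0, "rz": 0, "grip": -1}, {"dx": 0, "dy": 0, "dz": -10, "rx": 0, "ry": 0, "rz": 0, "grip": -1}, {"dx": 0, "dy": 0, "dz": -10, "rx": 0, "ry": 0, "rz": 0, "grip": -1}, {"dx": 0, "dy": 0, "dz": -5, "rx": 0, "ry": 0, "rz": 0, "grip": -1}, {"dx": 5, "dy": 0, "dz": 0, "rx": 0, "ry": 0, "rz": 0, "grip": -1}, {"dx": 12, "dy": 0, "dz": 0, "rx": 0, "ry": 0, "rz": 0, "grip": -1}, {"dx": 18, "dy": 0, "dz": 0, "rx": 0, "ry": 0, "rz": 0, "grip": -1}, {"dx": 20, "dy": 0, "dz": 0, "rx": 0, "ry": 0, "rz": 0, "grip": -1}, {"dx": 18, "dy": 0, "dz": 0, "rx": 0, "ry": 0, "rz": 0, "grip": -1}, {"dx": 12, "dy": 0, "dz": 0, "rx": 0, "ry": 0, "rz": 0, "grip": -1}, {"dx": 5, "dy": 0, "dz": 0, "rx": 0, "ry": 0, "rz": 0, "grip": -1}, {"dx": 0, "dy": 0, "dz": 0, "rx": 0, "ry": 0, "rz": 0, "grip": -1}]}}

```text
time_s: 27.1
position: [0.4467, 0.1332, 0.1223]
ee_rot: [0.001, -0.263, 0.965, 0.0]
wrist_force: [0.3, 0.3, -3.7]
width: 0.075
grasp_force: 40.0
```

```bash
python3 st.py
```

```text
27.1 [0.4467, 0.1332, 0.1223] [ 0.001  0.    -1.   ] a -149.47 F [ 0.3  0.3 -3.7] M [ 0.1  -0.15  0.02] w 0.075 40.0 q [ 0.71  0.11 -0.58  0.   -0.88 -1.75]
```

Emit:
{"name": "move_arm", "arguments": {"commands": [{"dx": 0, "dy": 0, "dz": 8, "rx": 0, "ry": 0, "rz": 0, "grip": -1}, {"dx": 0, "dy": 0, "dz": 10, "rx": 0, "ry": 0, "rz": 0, "grip": -1}, {"dx": 0, "dy": 0, "dz": 8, "rx": 0, "ry": 0, "rz": 0, "grip": -1}, {"dx": 0, "dy": 0, "dz": 3, "rx": 0, "ry": 0, "rz": 0, "grip": -1}, {"dx": 0, "dy": 0, "dz": 0, "rx": 0, "ry": 0, "rz": 0, "grip": -1}]}}

```text
time_s: 27.6
position: [0.447, 0.1333, 0.0922]
ee_rot: [-0.0, -0.263, 0.965, -0.001]
wrist_force: [-0.5, -0.0, -2.7]
width: 0.071
grasp_force: 40.0
```

```bash
python3 st.py
```

```text
27.6 [0.447, 0.1333, 0.0922] [-0.    -0.001 -1.   ] a -149.48 F [-0.5 -0.  -2.7] M [ 0.11 -0.19 -0.04] w 0.071 40.0 q [ 0.71  0.15 -0.62  0.   -0.8  -1.75]
```

Emit:
{"name": "move_arm", "arguments": {"commands": [{"dx": 0, "dy": 0, "dz": 1.5, "rx": 0, "ry": 0, "rz": 0, "grip": -1}, {"dx": 0, "dy": 0, "dz": 1.5, "rx": 0, "ry": 0, "rz": 0, "grip": -1}, {"dx": 0, "dy": 0, "dz": 0, "rx": 0, "ry": 0, "rz": 0, "grip": -1}]}}

```text
time_s: 27.9
position: [0.4485, 0.1342, 0.091]
ee_rot: [0.002, -0.263, 0.965, 0.0]
wrist_force: [2.3, 0.4, 2.6]
width: 0.077
grasp_force: 40.0
```

```bash
python3 st.py
```

```text
27.9 [0.4485, 0.1342, 0.091] [ 0.004  0.001 -1.   ] a -149.45 F [2.3 0.4 2.6] M [-0.04 -1.11  0.01] w 0.077 40.0 q [ 0.71  0.16 -0.62  0.   -0.79 -1.75]
```

Emit:
{"name": "move_arm", "arguments": {"commands": [{"dx": 0, "dy": 0, "dz": 0, "rx": 0, "ry": 0, "rz": 0, "grip": 1}, {"dx": 0, "dy": 0, "dz": 0, "rx": 0, "ry": 0, "rz": 0, "grip": 1}, {"dx": 0, "dy": 0, "dz": 0, "rx": 0, "ry": 0, "rz": 0, "grip": 1}, {"dx": 0, "dy": 0, "dz": -20, "rx": 0, "ry": 0, "rz": 0, "grip": 1}, {"dx": 0, "dy": 0, "dz": -30, "rx": 0, "ry": 0, "rz": 0, "grip": 1}, {"dx": 0, "dy": 0, "dz": -20, "rx": 0, "ry": 0, "rz": -0.1428, "grip": 1}, {"dx": 0, "dy": 0, "dz": 0, "rx": 0, "ry": 0, "rz": -0.1428, "grip": 1}, {"dx": 0, "dy": 0, "dz": 0, "rx": 0, "ry": 0, "rz": -0.1428, "grip": 1}, {"dx": 0, "dy": 0, "dz": 0, "rx": 0, "ry": 0, "rz": -0.1428, "grip": 1}, {"dx": 0, "dy": 0, "dz": 0, "rx": 0, "ry": 0, "rz": -0.1428, "grip": 1}, {"dx": 0, "dy": 0, "dz": 0, "rx": 0, "ry": 0, "rz": -0.1428, "grip": 1}, {"dx": 0, "dy": 0, "dz": 0, "rx": 0, "ry": 0, "rz": -0.1428, "grip": 1}]}}

```text
time_s: 29.1
position: [0.4466, 0.1332, 0.1599]
ee_rot: [0.0, -0.695, 0.719, -0.0]
wrist_force: [0.1, -0.4, 0.6]
width: 1.0
grasp_force: 0.0
```

Emit:
{"name": "move_arm", "arguments": {"commands": [{"dx": 0, "dy": 0, "dz": 0, "rx": 0, "ry": 0, "rz": -0.1428, "grip": 1}, {"dx": 0, "dy": 0, "dz": 0, "rx": 0, "ry": 0, "rz": -0.1428, "grip": 1}, {"dx": 0, "dy": 0, "dz": 0, "rx": 0, "ry": 0, "rz": -0.1428, "grip": 1}, {"dx": 0, "dy": 0, "dz": 0, "rx": 0, "ry": 0, "rz": -0.1428, "grip": 1}, {"dx": 0, "dy": 0, "dz": 0, "rx": 0, "ry": 0, "rz": 0, "grip": 1}, {"dx": 0, "dy": 0, "dz": 0, "rx": 0, "ry": 0, "rz": 0, "grip": 1}]}}

```text
time_s: 29.7
position: [0.4468, 0.1333, 0.16]
ee_rot: [-0.0, 0.867, -0.498, 0.0]
wrist_force: [0.3, 0.2, -0.3]
width: 1.002
grasp_force: 0.0
```

```bash
python3 st.py; python3 - <<'E'
from h import *
import pickle
w=cam("wrist");pickle.dump(w,open("w9.pkl","wb"))
m=cv2.inRange(cv2.cvtColor(w["img"],cv2.COLOR_BGR2HSV),(45,100,40),(85,255,255))
k,_,st,c=cv2.connectedComponentsWithStats(m)
for i in range(1,k):
    if st[i,4]>15: print(st[i].tolist(),c[i].round(1),onz(w,*c[i],.014).round(4))
print(proj(w,[.4485,.1342,.106]),proj(w,[.5235-.076,.18-.045,.106]))
E
```

```text
29.7 [0.4468, 0.1333, 0.16] [ 0.001 -0.    -1.   ] a -59.73 F [ 0.3  0.2 -0.3] M [ 0.03 -0.02 -0.  ] w 1.002 0.0 q [ 0.71  0.07 -0.53  0.   -0.97 -0.19]
[280, 165, 39, 39, 1097] [299.6 182.8] [0.4685 0.1398 0.014 ]
[329, 173, 38, 36, 737] [345.  186.6] [0.4277 0.1203 0.014 ]
[351, 200, 15, 10, 94] [357. 204.] [0.4078 0.1295 0.014 ]
(np.float64(319.12526411446896), np.float64(215.61636828377007)) (np.float64(319.7748191350348), np.float64(217.2196739422691))
```

Emit:
{"name": "move_arm", "arguments": {"commands": [{"dx": 0, "dy": 0, "dz": 25, "rx": 0, "ry": 0, "rz": 0, "grip": 1}, {"dx": 0, "dy": 0, "dz": 25, "rx": 0, "ry": 0, "rz": 0, "grip": 1}, {"dx": 0, "dy": 0, "dz": 20, "rx": 0, "ry": 0, "rz": 0, "grip": 1}, {"dx": 0, "dy": 0, "dz": 15, "rx": 0, "ry": 0, "rz": 0, "grip": 1}, {"dx": 0, "dy": 0, "dz": 5, "rx": 0, "ry": 0, "rz": 0, "grip": 1}, {"dx": 0, "dy": 0, "dz": 0, "rx": 0, "ry": 0, "rz": 0, "grip": 0.6}, {"dx": 0, "dy": 0, "dz": 0, "rx": 0, "ry": 0, "rz": 0, "grip": 0}, {"dx": 0, "dy": 0, "dz": 0, "rx": 0, "ry": 0, "rz": 0, "grip": -0.2}, {"dx": 0, "dy": 0, "dz": 0, "rx": 0, "ry": 0, "rz": 0, "grip": -0.2}, {"dx": 0, "dy": 0, "dz": 0, "rx": 0, "ry": 0, "rz": 0, "grip": -0.2}, {"dx": 0, "dy": 0, "dz": 0, "rx": 0, "ry": 0, "rz": 0, "grip": -0.2}], "force": 45}}

```text
time_s: 30.85
position: [0.4481, 0.1342, 0.0708]
ee_rot: [-0.001, 0.868, -0.496, 0.001]
wrist_force: [1.7, 1.4, 3.2]
width: 0.581
grasp_force: 45.0
```

```bash
python3 st.py
```

```text
30.85 [0.4481, 0.1342, 0.0708] [ 0.003  0.001 -1.   ] a -59.47 F [1.7 1.4 3.2] M [ 0.5  -0.55 -0.01] w 0.581 45.0 q [ 0.71  0.19 -0.64  0.   -0.74 -0.18]
```

Emit:
{"name": "move_arm", "arguments": {"commands": [{"dx": 0, "dy": 0, "dz": -5, "rx": 0, "ry": 0, "rz": 0, "grip": -0.2}, {"dx": 0, "dy": 0, "dz": -10, "rx": 0, "ry": 0, "rz": 0, "grip": -0.2}, {"dx": 0, "dy": 0, "dz": -15, "rx": 0, "ry": 0, "rz": 0, "grip": -0.2}, {"dx": 0, "dy": 0, "dz": -20, "rx": 0, "ry": 0, "rz": 0, "grip": -0.2}, {"dx": 0, "dy": 0, "dz": -20, "rx": 0, "ry": 0, "rz": 0, "grip": -0.2}, {"dx": 0, "dy": 0, "dz": -20, "rx": 0, "ry": 0, "rz": 0, "grip": -0.2}, {"dx": 0, "dy": 0, "dz": -20, "rx": 0, "ry": 0, "rz": 0, "grip": -0.2}, {"dx": 0, "dy": 0, "dz": -20, "rx": 0, "ry": 0, "rz": 0, "grip": -0.2}, {"dx": 0, "dy": 0, "dz": -14, "rx": 0, "ry": 0, "rz": 0, "grip": -0.2}, {"dx": 0, "dy": 0, "dz": -6, "rx": 0, "ry": 0, "rz": 0, "grip": -0.2}, {"dx": 0, "dy": 0, "dz": 0, "rx": 0, "ry": 0, "rz": 0, "grip": -0.2}]}}

```text
time_s: 31.95
position: [0.4469, 0.1335, 0.2208]
ee_rot: [-0.001, 0.868, -0.496, 0.001]
wrist_force: [0.6, -0.6, -2.3]
width: 0.582
grasp_force: 45.0
```

```bash
python3 st.py
```

```text
31.95 [0.4469, 0.1335, 0.2208] [ 0.002  0.001 -1.   ] a -59.49 F [ 0.6 -0.6 -2.3] M [ 0.07 -0.03  0.05] w 0.582 45.0 q [ 0.71  0.01 -0.44  0.   -1.12 -0.18]
```

Emit:
{"name": "move_arm", "arguments": {"commands": [{"dx": 0, "dy": 0, "dz": 0, "rx": 0, "ry": 0, "rz": -0.04, "grip": -0.2}, {"dx": 0, "dy": 0, "dz": 0, "rx": 0, "ry": 0, "rz": -0.08, "grip": -0.2}, {"dx": 0, "dy": 0, "dz": 0, "rx": 0, "ry": 0, "rz": -0.13, "grip": -0.2}, {"dx": 0, "dy": 0, "dz": 0, "rx": 0, "ry": 0, "rz": -0.14, "grip": -0.2}, {"dx": 0, "dy": 0, "dz": 0, "rx": 0, "ry": 0, "rz": -0.14, "grip": -0.2}, {"dx": 0, "dy": 0, "dz": 0, "rx": 0, "ry": 0, "rz": -0.14, "grip": -0.2}, {"dx": 0, "dy": 0, "dz": 0, "rx": 0, "ry": 0, "rz": -0.14, "grip": -0.2}, {"dx": 0, "dy": 0, "dz": 0, "rx": 0, "ry": 0, "rz": -0.14, "grip": -0.2}, {"dx": 0, "dy": 0, "dz": 0, "rx": 0, "ry": 0, "rz": -0.14, "grip": -0.2}, {"dx": 0, "dy": 0, "dz": 0, "rx": 0, "ry": 0, "rz": -0.13, "grip": -0.2}, {"dx": 0, "dy": 0, "dz": 0, "rx": 0, "ry": 0, "rz": -0.085, "grip": -0.2}, {"dx": 0, "dy": 0, "dz": 0, "rx": 0, "ry": 0, "rz": 0, "grip": -0.2}]}}

```text
time_s: 33.15
position: [0.4463, 0.133, 0.219]
ee_rot: [0.0, 0.991, 0.133, -0.001]
wrist_force: [-0.2, 0.2, -3.1]
width: 0.583
grasp_force: 45.0
```

```bash
python3 st.py; python3 - <<'E'
from h import *
import pickle
w=cam("wrist");s=cam("side")
for d,n in((w,"w"),(s,"s")):
    m=cv2.inRange(cv2.cvtColor(d["img"],cv2.COLOR_BGR2HSV),(45,100,40),(85,255,255))
    if n=="s": m[:, :250]=0;m[:,350:]=0;m[:130]=0
    k,_,st,c=cv2.connectedComponentsWithStats(m)
    for i in range(1,k):
        if st[i,4]>15: print(n,st[i].tolist(),c[i].round(1),onz(d,*c[i],.165).round(3))
print("tip exp",proj(w,[.605,.191,.242]),"seat",proj(w,[.634,.199,.22]))
for v in (5,20,40,60,80,100): print(v,(w["img"][v,290:352:2].astype(int).sum(1)//3).tolist())
E
```

```text
33.15 [0.4463, 0.133, 0.219] [-0.001 -0.001 -1.   ] a 15.34 F [-0.2  0.2 -3.1] M [-0.04  0.04 -0.01] w 0.583 45.0 q [ 0.71  0.01 -0.44  0.   -1.12  1.12]
w [267, 182, 55, 54, 2252] [294.6 207.9] [0.447 0.152 0.165]
w [335, 193, 55, 52, 1713] [359.5 214.2] [0.454 0.106 0.165]
s [302, 171, 9, 8, 51] [306.2 174.8] [0.438 0.147 0.165]
s [308, 179, 8, 5, 26] [311.  180.7] [0.444 0.108 0.165]
tip exp (np.float64(277.68251604356095), np.float64(-191.09265832280823)) seat (np.float64(282.5573561674762), np.float64(-235.85510938128863))
5 [86, 85, 87, 85, 86, 85, 86, 90, 79, 41, 45, 43, 41, 70, 87, 86, 87, 87, 87, 87, 86, 87, 88, 87, 87, 84, 87, 87, 86, 86, 80]
20 [87, 86, 86, 87, 89, 84, 85, 88, 80, 45, 46, 45, 43, 66, 90, 86, 88, 88, 90, 89, 87, 88, 87, 86, 89, 88, 88, 89, 87, 87, 98]
40 [89, 92, 90, 90, 87, 89, 89, 89, 92, 49, 48, 43, 46, 50, 89, 90, 91, 93, 91, 93, 90, 91, 166, 224, 221, 215, 218, 214, 93, 90, 113]
60 [219, 217, 218, 218, 217, 220, 223, 222, 215, 140, 125, 122, 117, 142, 209, 219, 221, 215, 210, 213, 216, 210, 209, 218, 215, 211, 212, 212, 215, 215, 211]
80 [214, 217, 219, 223, 222, 222, 221, 221, 217, 217, 217, 217, 215, 214, 222, 219, 214, 219, 217, 214, 216, 220, 219, 221, 221, 217, 218, 221, 219, 216, 219]
100 [213, 212, 218, 221, 222, 224, 219, 221, 222, 215, 213, 214, 214, 220, 224, 222, 218, 214, 218, 224, 221, 215, 214, 215, 219, 220, 217, 220, 220, 216, 213]
```

Emit:
{"name": "move_arm", "arguments": {"commands": [{"dx": 5, "dy": -2, "dz": -2, "rx": 0, "ry": 0, "rz": 0, "grip": -0.2}, {"dx": 12, "dy": -4, "dz": -2, "rx": 0, "ry": 0, "rz": 0, "grip": -0.2}, {"dx": 18, "dy": -4, "dz": 0, "rx": 0, "ry": 0, "rz": 0, "grip": -0.2}, {"dx": 20, "dy": -2.8, "dz": 0, "rx": 0, "ry": 0, "rz": 0, "grip": -0.2}, {"dx": 20, "dy": -1, "dz": 0, "rx": 0, "ry": 0, "rz": 0, "grip": -0.2}, {"dx": 15, "dy": 0, "dz": 0, "rx": 0, "ry": 0, "rz": 0, "grip": -0.2}, {"dx": 7, "dy": 0, "dz": 0, "rx": 0, "ry": 0, "rz": 0, "grip": -0.2}, {"dx": 0, "dy": 0, "dz": 0, "rx": 0, "ry": 0, "rz": 0, "grip": -0.2}, {"dx": 0, "dy": 0, "dz": 0, "rx": 0, "ry": 0, "rz": 0, "grip": -0.2}]}}

```text
time_s: 34.15
position: [0.5366, 0.1722, 0.2239]
ee_rot: [0.0, 0.991, 0.133, 0.0]
wrist_force: [-0.3, -1.0, -4.0]
width: 0.58
grasp_force: 45.0
```

```bash
python3 st.py; python3 - <<'E'
from h import *
w=cam("wrist");T=pose(r.get_obs())
u=np.array([.9646,.2639]);n=np.array([-.2639,.9646]);S=np.array([.6335,.1985])
d=T[:2,3]-S;print("tcp rel seat along",d@u,"lat",d@n)
for p in((S-.03*u),(S-.035*u),(S+.02*u)): print(proj(w,[*p,.237]))
for v in range(0,150,12): print(v,(w["img"][v,290:352:2].astype(int).sum(1)//3).tolist())
# crossbar expected
print(proj(w,[*T[:2,3],T[2,3]+.0352]))
E
```

```text
34.15 [0.5366, 0.1722, 0.2239] [ 0. -0. -1.] a 15.25 F [-0.3 -1.  -4. ] M [-0.06 -0.01  0.  ] w 0.58 45.0 q [ 0.66  0.18 -0.24  0.   -1.15  1.18]
tcp rel seat along -0.10055742374514384 lat 0.00018588033827265186
(np.float64(319.6234014035744), np.float64(109.25276975689513))
(np.float64(319.6503589579193), np.float64(120.75225766969024))
(np.float64(319.32544827632563), np.float64(-17.847349991992957))
0 [82, 84, 84, 84, 80, 83, 85, 83, 83, 82, 85, 112, 131, 142, 148, 158, 152, 143, 135, 123, 96, 82, 84, 85, 86, 80, 82, 81, 83, 84, 81]
12 [81, 85, 83, 85, 82, 83, 82, 80, 83, 84, 77, 113, 129, 143, 146, 156, 152, 145, 135, 125, 96, 77, 85, 87, 85, 84, 79, 79, 82, 81, 77]
24 [215, 211, 118, 85, 83, 81, 85, 82, 83, 83, 77, 114, 135, 147, 158, 196, 178, 151, 142, 129, 97, 83, 84, 85, 86, 82, 79, 77, 99, 214, 217]
36 [51, 81, 65, 85, 84, 85, 84, 84, 80, 87, 84, 112, 131, 149, 157, 186, 180, 152, 143, 130, 97, 82, 85, 88, 86, 85, 81, 81, 82, 82, 82]
48 [85, 84, 84, 86, 85, 83, 86, 86, 81, 85, 86, 111, 135, 150, 157, 158, 159, 157, 148, 132, 102, 82, 88, 89, 88, 84, 81, 82, 85, 84, 84]
60 
[... 477 characters left out ...]
137, 140, 140, 135, 126, 112, 81, 87, 86, 86, 83, 85, 87, 85, 82, 83]
108 [91, 88, 87, 84, 85, 85, 86, 82, 84, 88, 82, 116, 134, 149, 154, 181, 203, 166, 154, 142, 128, 90, 82, 84, 87, 84, 84, 85, 88, 85, 82]
120 [88, 89, 85, 85, 82, 88, 84, 84, 87, 86, 84, 83, 81, 84, 81, 70, 49, 52, 55, 44, 87, 83, 85, 88, 101, 90, 84, 86, 96, 82, 83]
132 [201, 199, 194, 198, 137, 85, 88, 86, 86, 84, 87, 83, 86, 83, 86, 80, 43, 43, 44, 45, 85, 87, 98, 95, 95, 97, 96, 93, 196, 196, 193]
144 [141, 139, 140, 142, 137, 100, 135, 128, 143, 143, 142, 143, 144, 144, 143, 125, 113, 126, 137, 141, 142, 141, 141, 141, 127, 127, 108, 119, 127, 128, 128]
(np.float64(319.34108208041096), np.float64(276.57497773911814))
```

The hook is aligned: its column is 321 against an expected 319.5. Sliding the loop over the tip now.

Emit:
{"name": "move_arm", "arguments": {"commands": [{"dx": 6, "dy": 0, "dz": 0, "rx": 0, "ry": 0, "rz": 0, "grip": -0.2}, {"dx": 14, "dy": 0.8, "dz": 0, "rx": 0, "ry": 0, "rz": 0, "grip": -0.2}, {"dx": 16, "dy": 0, "dz": 0, "rx": 0, "ry": 0, "rz": 0, "grip": -0.2}, {"dx": 16, "dy": 0, "dz": 0, "rx": 0, "ry": 0, "rz": 0, "grip": -0.2}, {"dx": 16, "dy": 0, "dz": 0, "rx": 0, "ry": 0, "rz": 0, "grip": -0.2}, {"dx": 16, "dy": 0, "dz": 0, "rx": 0, "ry": 0, "rz": 0, "grip": -0.2}, {"dx": 12, "dy": 0, "dz": 0, "rx": 0, "ry": 0, "rz": 0, "grip": -0.2}, {"dx": 5, "dy": 0, "dz": 0, "rx": 0, "ry": 0, "rz": 0, "grip": -0.2}, {"dx": 0, "dy": 0, "dz": 0, "rx": 0, "ry": 0, "rz": 0, "grip": -0.2}]}}

```text
time_s: 35.1
position: [0.635, 0.1982, 0.2237]
ee_rot: [0.0, 0.991, 0.133, 0.0]
wrist_force: [-0.2, -0.6, -3.6]
width: 0.583
grasp_force: 45.0
```

```bash
python3 st.py
```

```text
35.1 [0.635, 0.1982, 0.2237] [ 0. -0. -1.] a 15.27 F [-0.2 -0.6 -3.6] M [-0.04  0.08  0.01] w 0.583 45.0 q [ 0.6   0.34 -0.02  0.   -1.21  1.24]
```

Emit:
{"name": "move_arm", "arguments": {"commands": [{"dx": 0, "dy": 0, "dz": 6, "rx": 0, "ry": 0, "rz": 0, "grip": -0.2}, {"dx": 0, "dy": 0, "dz": 8, "rx": 0, "ry": 0, "rz": 0, "grip": -0.2}, {"dx": 0, "dy": 0, "dz": 8, "rx": 0, "ry": 0, "rz": 0, "grip": -0.2}, {"dx": 0, "dy": 0, "dz": 6, "rx": 0, "ry": 0, "rz": 0, "grip": -0.2}, {"dx": 0, "dy": 0, "dz": 3, "rx": 0, "ry": 0, "rz": 0, "grip": -0.2}, {"dx": 0, "dy": 0, "dz": 0, "rx": 0, "ry": 0, "rz": 0, "grip": -0.2}]}}

```text
time_s: 35.7
position: [0.6343, 0.1981, 0.1927]
ee_rot: [0.0, 0.991, 0.133, 0.0]
wrist_force: [0.6, 0.6, -2.7]
width: 0.578
grasp_force: 45.0
```

```bash
python3 st.py
```

```text
35.7 [0.6343, 0.1981, 0.1927] [ 0. -0. -1.] a 15.29 F [ 0.6  0.6 -2.7] M [-0.09 -0.07  0.02] w 0.578 45.0 q [ 0.6   0.36 -0.06  0.   -1.15  1.24]
```

Emit:
{"name": "move_arm", "arguments": {"commands": [{"dx": 0, "dy": 0, "dz": 2, "rx": 0, "ry": 0, "rz": 0, "grip": -0.2}, {"dx": 0, "dy": 0, "dz": 2, "rx": 0, "ry": 0, "rz": 0, "grip": -0.2}, {"dx": 0, "dy": 0, "dz": 0, "rx": 0, "ry": 0, "rz": 0, "grip": -0.2}]}}

```text
time_s: 36.0
position: [0.6345, 0.1981, 0.1891]
ee_rot: [0.0, 0.991, 0.133, 0.0]
wrist_force: [-0.3, 0.3, -2.8]
width: 0.589
grasp_force: 45.0
```

```bash
python3 st.py
```

```text
36.0 [0.6345, 0.1981, 0.1891] [ 0.001  0.    -1.   ] a 15.28 F [-0.3  0.3 -2.8] M [-0.08 -0.01 -0.03] w 0.589 45.0 q [ 0.6   0.37 -0.07  0.   -1.14  1.24]
```

Emit:
{"name": "move_arm", "arguments": {"commands": [{"dx": 0, "dy": 0, "dz": 1.5, "rx": 0, "ry": 0, "rz": 0, "grip": -0.2}, {"dx": 0, "dy": 0, "dz": 0, "rx": 0, "ry": 0, "rz": 0, "grip": -0.2}]}}

```text
time_s: 36.2
position: [0.6348, 0.1982, 0.1886]
ee_rot: [-0.0, 0.991, 0.133, 0.001]
wrist_force: [-1.3, -0.8, 1.0]
width: 0.583
grasp_force: 45.0
```

```bash
python3 st.py
```

```text
36.2 [0.6348, 0.1982, 0.1886] [ 0.002  0.    -1.   ] a 15.3 F [-1.3 -0.8  1. ] M [-0.14  0.58  0.  ] w 0.583 45.0 q [ 0.6   0.37 -0.07  0.   -1.14  1.24]
```

Weight is now on the hook. Releasing gently and rising.

Emit:
{"name": "move_arm", "arguments": {"commands": [{"dx": 0, "dy": 0, "dz": 0, "rx": 0, "ry": 0, "rz": 0, "grip": 0.3}, {"dx": 0, "dy": 0, "dz": 0, "rx": 0, "ry": 0, "rz": 0, "grip": 0.5}, {"dx": 0, "dy": 0, "dz": 0, "rx": 0, "ry": 0, "rz": 0, "grip": 0.8}, {"dx": 0, "dy": 0, "dz": 0, "rx": 0, "ry": 0, "rz": 0, "grip": 0.9}, {"dx": 0, "dy": 0, "dz": 0, "rx": 0, "ry": 0, "rz": 0, "grip": 0.9}, {"dx": 0, "dy": 0, "dz": -10, "rx": 0, "ry": 0, "rz": 0, "grip": 0.9}, {"dx": 0, "dy": 0, "dz": -20, "rx": 0, "ry": 0, "rz": 0, "grip": 0.9}, {"dx": 0, "dy": 0, "dz": -30, "rx": 0, "ry": 0, "rz": 0, "grip": 0.9}, {"dx": 0, "dy": 0, "dz": -40, "rx": 0, "ry": 0, "rz": 0, "grip": 0.9}, {"dx": 0, "dy": 0, "dz": -40, "rx": 0, "ry": 0, "rz": 0, "grip": 0.9}, {"dx": -30, "dy": 0, "dz": -20, "rx": 0, "ry": 0, "rz": 0, "grip": 0.9}, {"dx": -40, "dy": 0, "dz": 0, "rx": 0, "ry": 0, "rz": 0, "grip": 0.9}]}}

```text
time_s: 37.4
position: [0.5683, 0.1801, 0.3512]
ee_rot: [-0.001, 0.991, 0.133, 0.003]
wrist_force: [-1.0, 0.0, 1.4]
width: 0.951
grasp_force: 0.0
```

Emit:
{"name": "move_arm", "arguments": {"commands": [{"dx": -40, "dy": 0, "dz": 0, "rx": 0, "ry": 0, "rz": 0, "grip": 0.9}, {"dx": -30, "dy": 0, "dz": 0, "rx": 0, "ry": 0, "rz": 0, "grip": 0.9}, {"dx": 0, "dy": 0, "dz": 0, "rx": 0, "ry": 0, "rz": 0, "grip": 0.9}, {"dx": 0, "dy": 0, "dz": 0, "rx": 0, "ry": 0, "rz": 0, "grip": 0.9}, {"dx": 0, "dy": 0, "dz": 0, "rx": 0, "ry": 0, "rz": 0, "grip": 0.9}, {"dx": 0, "dy": 0, "dz": 0, "rx": 0, "ry": 0, "rz": 0, "grip": 0.9}, {"dx": 0, "dy": 0, "dz": 0, "rx": 0, "ry": 0, "rz": 0, "grip": 0.9}, {"dx": 0, "dy": 0, "dz": 0, "rx": 0, "ry": 0, "rz": 0, "grip": 0.9}, {"dx": 0, "dy": 0, "dz": 0, "rx": 0, "ry": 0, "rz": 0, "grip": 0.9}, {"dx": 0, "dy": 0, "dz": 0, "rx": 0, "ry": 0, "rz": 0, "grip": 0.9}]}}

```text
time_s: 38.4
position: [0.4995, 0.1613, 0.3475]
ee_rot: [0.0, 0.991, 0.133, 0.0]
wrist_force: [-0.2, 0.1, 0.3]
width: 0.953
grasp_force: 0.0
```

```bash
python3 st.py; python3 - <<'E'
from h import *
w=cam("wrist");s=cam("side");C={}
for d,n in((w,"w"),(s,"s")):
    m=cv2.inRange(cv2.cvtColor(d["img"],cv2.COLOR_BGR2HSV),(45,100,40),(85,255,255))
    if n=="s": m[:, :300]=0;m[:,370:]=0;m[:130]=0;m[230:]=0
    k,_,st,c=cv2.connectedComponentsWithStats(cv2.morphologyEx(m,cv2.MORPH_CLOSE,np.ones((9,9))) if n=="w" else m)
    C[n]=[(c[i],st[i,4]) for i in range(1,k) if st[i,4]>8]
    for p,a in C[n]: print(n,a,p.round(1),onz(d,*p,.13).round(3))
for p,_ in C["w"]:
    for q,_ in C["s"]: a,e=tri(w,p,s,q);print(a.round(3),round(float(e),4))
E
```

```text
38.4 [0.4995, 0.1613, 0.3475] [ 0.001 -0.    -1.   ] a 15.28 F [-0.2  0.1  0.3] M [-0.03 -0.06  0.02] w 0.953 0.0 q [ 0.69  0.05 -0.11  0.   -1.41  1.15]
w 148 [18.  12.6] [0.585 0.523 0.13 ]
w 790 [301.6  50.4] [0.629 0.218 0.13 ]
w 9 [289.9  33.2] [0.643 0.235 0.13 ]
w 940 [344.5  57.3] [0.635 0.17  0.13 ]
s 43 [342.3 159.4] [0.629 0.221 0.13 ]
s 23 [347.7 165. ] [0.635 0.178 0.13 ]
[0.609 0.327 0.181] 0.2285
[0.602 0.264 0.224] 0.2607
[0.628 0.218 0.132] 0.0014
[0.645 0.219 0.094] 0.0192
[0.642 0.239 0.113] 0.0086
[0.661 0.242 0.071] 0.0116
[0.617 0.174 0.171] 0.0205
[0.632 0.171 0.137] 0.0027
```

Both domes triangulate to about 0.13 m, directly under the hook seat, so the basket is hanging with its glass inside. Handing in.

```bash
python3 -c "
from bench import r
print(r.hand_in())"
```

```text
the job is handed in; nothing more can be done
None
```

The job is handed in, but not cleanly: I lost the basket once on the way, and it dropped to the bench upright, probably after its rim hit the hook tip. I picked it up again, and it now hangs on the dark stand's hook with both glass pieces inside, the dial at off and the lid last seen resting open.

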